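# Build up two pinned fixture stations

## Robot

A 6-joint arm with a two-finger parallel gripper is mounted at the origin on the work surface. World frame = base frame: x ahead of the robot, y to its left, z up, the work surface at z = 0. Lengths are in m, angles in rad, forces in N, time in s.
With the tool pointing down it reaches from about 0.425 to 0.95 m from the base axis. Payload 3.5 kg.
Tool frame: the origin (TCP) lies between the finger pads; the fingertips stand 14 mm ahead of it and the grasp point (between the pads) lies 5 mm behind it; z points along the fingers, y is the direction in which the jaws open and shut (so a half turn about z gives the same grasp; the last joint's range is limited). The gripper opens to 85 mm and grips with 20 to 120 N. Pads are 22 mm wide; open, the fingers measure 114 mm over their backs; the gripper's body (76 mm by 85 mm) begins 54 mm behind the grasp point. The pads swing forward as they close: fully open they stand 13 mm farther back than shut.
Start: joints at [-1.306, 0.286, 1.577, -0, 1.279, -0.15], TCP at [0.272, -0.618, 0.245] pointing down, gripper open.
Joint ranges: [-2.77, 2.77], [-0.9, 2.22], [0.21, 2.48], [-1.53, 4.67], [0.24, 2.81], [-2.84, 2.84]. Speed limits (rad/s): [2.79, 2.79, 3.14, 3.14, 3.14, 3.14].

## Interface

Orientations are given as a unit quaternion [x, y, z, w].
In Python, from plant import ctrl gives the robot as it stands. The module is installed in compiled form; this text tells all that it offers.
- The arm moves only by the tool servo_tool, never from a script. Its argument "increments" is text: rows parted by semicolons, each of 7 numbers parted by spaces: the turn, a rotation vector about the tool's x, y, z in rad, then the shift along the tool's x, y, z in cm, then the finger opening in cm, from 0 to 8.54. In form: ax ay az dx dy dz claw; .... A call has 1 to 10 rows; each row is the pose to reach, as a shift and turn from the pose commanded when the call began, along the tool's axes at that moment; what a row does not reach only later rows make up. A row lasts 1/12 s, in which the tool goes at most 41.7 mm and 7.16 degrees, less where a joint would pass 70% of its speed; a pose out of reach is approached as far as the arm can. A call with a gripper value outside its range is refused whole. The fingers move at their own pace and stop on an object; "grip_force" is the grip in N (left out, the last holds). Time passes only in rows, so rows that repeat a pose let the fingers close. It gives the time, the measured TCP pose, the force and the opening at its end, in the units of the state.
- ctrl.get_state(): the state, without advancing time (a new reading comes with each control period).
- ctrl.read_camera(name): name is "side" or "top" or "wrist"; returns (picture, depth): 480x640x3 uint8, red, green, blue; 480x640 float32, m along the optical axis (not along the pixel's ray), 0 where there is no reading.
- ctrl.camera_info(name): a dict with "camera_matrix" (3x3 intrinsics, pixels), "world_to_cam" (4x4, takes a point from world to camera coordinates). Camera axes: x right, y down, z forward; pixel columns grow to the right and rows downward; lengths in m; the calibration is good to about 2 mm. A picture is of the moment at which its call begins: read the wrist's pose just before it. camera_info takes no time and is no camera call; for the wrist camera it gives the pose at the moment of the call.
- ctrl.sign_off(): hands the job in, once; it reports no verdict.
The state is a dict: "time": time; "qpos": joint angles; "dq": joint speeds; "joint_efforts": joint torques, N m; "eef_pos": TCP position; "tcp_rot": TCP orientation; "contact_force": force on the tool from outside, world axes, zero at the start; "wrist_torque": the same for the moment, N m; "opening": opening from 0.0 (shut) to 1.0 (fully open).
Only numpy, scipy, OpenCV 4.12 (cv2) and the standard library are available. Lean on these libraries where they do the work, as an engineer would, in place of code of your own. Each camera call takes 0.05 s, during which the arm holds its last target.

## Task

Build up both stations of the fixture over the pins of their bases, every piece sitting fully down and level on the one below: on the base with blue ends the thick aluminium riser plate and on it the blue nest, and on the base with yellow ends the thin black spacer plate and on it the yellow nest. The steel spindle nose must stand upright, black cone up, in the pocket of the blue nest. Let go of everything, and leave the screwdriver and the brass fitting where they are.

Things in the scene. Friction and masses are not known exactly. Their poses are not given: they have to be found in the camera images.
- base_blue: Base with blue ends: steel plate 124 x 60 x 18 mm, bolted down, last 14 of each end blue. Two upright pins, diameter 10, tapered tips, rise 40 above its top face (tips 58 above the table), on its long centre line 33 either side of the middle. Origin: centre of its underside, on the table; x along the line of pins, z up; top face at 18.
- base_yellow: Base with yellow ends: steel plate 124 x 60 x 18 mm, bolted down, last 14 of each end yellow. Two upright pins, diameter 10, tapered tips, rise 40 above its top face (tips 58 above the table), on its long centre line 33 either side of the middle. Origin: centre of its underside, on the table; x along the line of pins, z up; top face at 18.
- riser: Thick riser plate, bare aluminium, 96 x 46 x 24 mm, loose. Two vertical through holes, diameter 18, at own x = -33 and +33, y = 0, drop over a base's pins (either way round). Origin: centre of underside; x along the 96, y along the 46 (grip across it), z up.
- spacer: Thin spacer plate, black plastic, 96 x 46 x 14 mm, loose. Two vertical through holes, diameter 18, at own x = -33 and +33, y = 0, drop over a base's pins (either way round). Origin: centre of underside; x along the 96, y along the 46 (grip across it), z up.
- nest_blue: Nest of blue plastic, loose: foot 96 x 46 x 12 mm, on its middle a block 44 x 46 x 22 (total height 34; flat sides flush, 46 apart) with a round pocket, diameter 34, 22 deep, its floor 12 above the underside. Two vertical through holes, diameter 18, at own x = -33 and +33, y = 0, drop over a base's pins (either way round). Origin: centre of underside; x along the 96, y along the 46 (grip across it), z up.
- nest_yellow: Nest of yellow plastic, loose: foot 96 x 46 x 12 mm, on its middle a block 44 x 46 x 22 (total height 34; flat sides flush, 46 apart) with a round pocket, diameter 34, 22 deep, its floor 12 above the underside. Two vertical through holes, diameter 18, at own x = -33 and +33, y = 0, drop over a base's pins (either way round). Origin: centre of underside; x along the 96, y along the 46 (grip across it), z up.
- nose: Spindle nose, loose, standing upright: steel shank of diameter 26 mm and height 28 below, steel collar of diameter 36 from height 28 to 58 (grip it here, high enough for the fingertips to stay clear of the nest's rim, which reaches height 22 on the shank), black cone above up to height 84. Origin: centre of its underside; z up along its axis.
- screwdriver: Bystander: screwdriver with a red handle, about 200 mm long, lying at the left of the work. Origin near its middle, x along it. Leave it alone.
- fitting: Bystander: small stepped brass fitting, diameter 32 mm, 30 high, standing at the right of the work. Origin: centre of its underside. Leave it alone.

How it is judged:
At the end, for the whole second after the job is handed in: Riser then blue nest on the blue-ended base, spacer then yellow nest on the yellow-ended base, nose on the floor of the blue nest's pocket: each within 8 mm of centre, 2.5 mm of fully seated height and 0.06 rad of level, at rest (under 20 mm/s) (horizontal distance between each of riser, nest_blue and base_blue below 0.008 m and z of riser in the frame of base_blue between 0.0155 and 0.0205 m and angle between each of riser, nest_blue, nose, spacer, nest_yellow's own z axis and vertical below 0.06 rad and linear speed of each of riser, nest_blue, nose, spacer, nest_yellow below 0.02 m/s and z of nest_blue in the frame of base_blue between 0.0395 and 0.0445 m and horizontal distance between nose and nest_blue below 0.008 m and z of nose in the frame of nest_blue between 0.0095 and 0.0145 m and horizontal distance between each of spacer, nest_yellow and base_yellow below 0.008 m and z of spacer in the frame of base_yellow between 0.0155 and 0.0205 m and z of nest_yellow in the frame of base_yellow between 0.0295 and 0.0345 m); the robot touches nothing.
It fails at once if the screwdriver is moved by more than 30 mm (distance of screwdriver from where it was at the start of the episode above 0.03 m).
It fails at once if the brass fitting is moved by more than 30 mm (distance of fitting from where it was at the start of the episode above 0.03 m).
It also fails if it takes over 128 s, if anything falls off the work surface, if the arm or the gripper's body presses on something with over 40 N, if the wrist force passes 120 N, or if a joint passes its speed limit or range.

## Working session

There is one attempt and no reset: what is moved stays moved. The work goes in short steps, Python scripts to look and compute and a tool call to move; the robot and the scene stay as the last step left them, time stands still between calls to the robot, and variables do not carry over. Pictures are saved under pics/ and viewed, and the job is handed in when it is done.

Besides the shell and the picture viewer there is one more tool, called by a JSON object that holds its "name" and its "arguments", one argument or row to a line. servo_tool: Moves the arm, as the interface text tells. Its arguments: {"type":"object","properties":{"increments":{"type":"string"},"grip_force":{"type":"number"}},"required":["increments"]}

```bash
mkdir -p pics; cat > h.py <<'E'
import numpy as np, cv2
from plant import ctrl
def snap(n,f):
    i=ctrl.camera_info(n); p,d=ctrl.read_camera(n)
    cv2.imwrite(f'pics/{f}.png',p[:,:,::-1]); np.savez(f'pics/{f}.npz',p=p,d=d,K=i['camera_matrix'],T=i['world_to_cam'])
    return p,d
def ld(f):
    z=np.load(f'pics/{f}.npz'); return z['p'],z['d'],z['K'],z['T']
def cloud(f):
    p,d,K,T=ld(f); v,u=np.mgrid[:480,:640]
    c=np.stack([(u-K[0,2])/K[0,0]*d,(v-K[1,2])/K[1,1]*d,d],-1)
    Ti=np.linalg.inv(T); w=c@Ti[:3,:3].T+Ti[:3,3]; w[d==0]=np.nan
    return w
def ray(f,u,v,z):
    p,d,K,T=ld(f); Ti=np.linalg.inv(T); r=Ti[:3,:3]@np.array([(u-K[0,2])/K[0,0],(v-K[1,2])/K[1,1],1]); o=Ti[:3,3]
    return o+r*(z-o[2])/r[2]
E
python3 - <<'E'
from h import *
for n in ['top','side']: snap(n,n+'0')
s=ctrl.get_state(); print(s)
for n in ['top','side','wrist']: print(ctrl.camera_info(n))
E
```

```text
{'time': 0.1, 'qpos': array([-1.30599637e+00,  2.87078664e-01,  1.57803583e+00,  2.06877981e-05,
        1.27861742e+00, -1.50030356e-01]), 'dq': array([-5.74831374e-05, -3.38182178e-03, -4.09044306e-03,  3.42134314e-05,
        2.22100321e-03,  1.90805016e-05]), 'joint_efforts': array([ 5.03329902e-04, -4.07295549e+01, -2.93699151e+01, -1.50512597e-04,
        3.43232103e-03,  5.58946862e-07]), 'eef_pos': array([ 0.27191035, -0.61718844,  0.24408158]), 'tcp_rot': array([ 9.78566539e-01,  2.05928106e-01, -5.14609231e-05, -1.06843931e-03]), 'contact_force': array([-0.16012882, -0.46698819,  0.49606484]), 'wrist_torque': array([-0.00418265,  0.00608157, -0.02676321]), 'opening': 1.000547563152985}
{'camera_matrix': array([[608.637088  ,   0.        , 314.20514446],
       [  0.        , 608.637088  , 238.89026343],
       [  0.        ,   0.        ,   1.        ]]), 'world_to_cam': array([[-0.01312649, -0.99980039, -0.01506239,  0.01260145],
       [-0.9962725 ,  0.0143616 , -0.08505791,  0.57285829],
       [ 0.08525725,  0.01388973, -0.99626215,  1.4593578 ],
       [ 0.        ,  0
[... 209 characters left out ...]
]), 'world_to_cam': array([[ 0.92168401, -0.387936  ,  0.00206299, -0.50169855],
       [-0.29891135, -0.71354301, -0.63364688,  0.19009972],
       [ 0.24728647,  0.58340554, -0.77361966,  0.93025841],
       [ 0.        ,  0.        ,  0.        ,  1.        ]])}
{'camera_matrix': array([[338.37681116,   0.        , 322.04200264],
       [  0.        , 338.37681116, 242.93297541],
       [  0.        ,   0.        ,   1.        ]]), 'world_to_cam': array([[ 0.40308965, -0.91515846, -0.00192959, -0.67455225],
       [-0.88271209, -0.3893531 ,  0.26310363, -0.03379536],
       [-0.2415328 , -0.10435108, -0.96476565,  0.37806669],
       [ 0.        ,  0.        ,  0.        ,  1.        ]])}
```

View pics/top0.png

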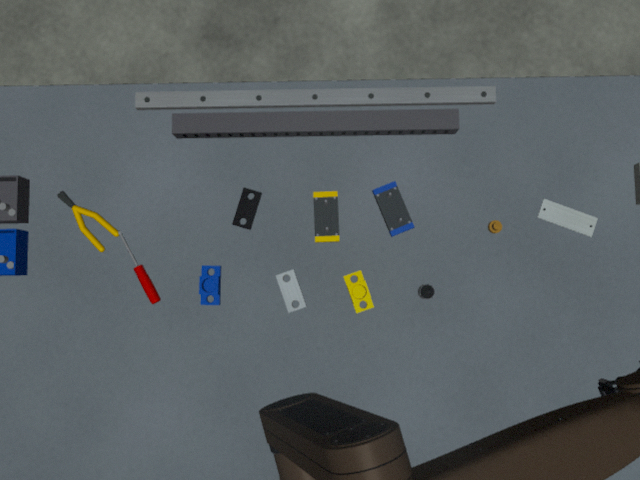

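View pics/side0.png

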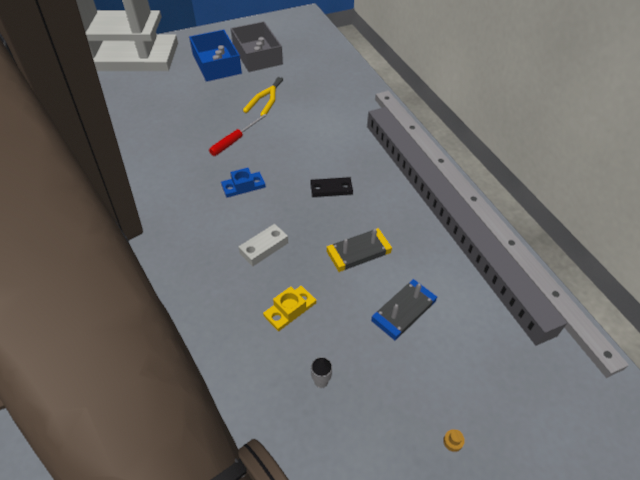

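```bash
python3 - <<'E'
from h import *
w=cloud('top0'); p=ld('top0')[0]
c=cv2.resize(p[160:330,180:520],None,fx=2.35,fy=2.35,interpolation=cv2.INTER_CUBIC); cv2.imwrite('pics/c1.png',c[:,:,::-1])
z=w[...,2]; print(np.nanmedian(z[250:330,200:440]))
for n,(u,v) in dict(spacer=(247,208),by=(327,216),bb=(393,209),nb=(210,285),ri=(290,291),ny=(359,292),no=(427,292),fit=(495,227)).items():
    print(n,np.round(w[v,u],4), np.nanmax(z[v-25:v+25,u-20:u+20]))
    s=np.zeros(z.shape,bool); s[v-32:v+32,u-30:u+30]=1
    m=(s&(z>0.0065)).astype(np.uint8)
    k,l,st,ce=cv2.connectedComponentsWithStats(m)
    i=1+np.argmax(st[1:,4]); q=w[l==i]
    r=cv2.minAreaRect((q[:,:2]*1000).astype(np.float32)); print('  ',r, np.round(np.percentile(q[:,2],[5,50,95])*1000,1))
E
```

```text
0.0004689722834307908
spacer [0.653  0.17   0.0131] 0.022619817630379124
   ((655.4817504882812, 170.71153259277344), (51.9920768737793, 100.87030029296875), 74.10160827636719) [ 8.5 13.8 19.5]
by [ 0.6297 -0.0274  0.016 ] 0.06481770939452947
   ((631.6790161132812, -24.53740692138672), (126.81520080566406, 63.94166564941406), 1.3805662393569946) [12.4 17.9 24.4]
bb [ 0.6449 -0.19    0.0138] 0.06593721384585871
   ((648.4624633789062, -190.96981811523438), (127.42802429199219, 64.00184631347656), 22.005332946777344) [11.6 17.8 24.6]
nb [0.4644 0.2624 0.0076] 0.04277580889312271
   ((465.8663024902344, 263.7283935546875), (57.46483612060547, 95.51660919189453), 89.24288177490234) [ 7.8 14.5 37.2]
ri [0.4472 0.0651 0.0222] 0.03419013053886233
   ((448.1131591796875, 63.57624053955078), (101.34143829345703, 52.62325668334961), 20.386449813842773) [16.8 23.7 28.8]
ny [ 0.4426 -0.1024  0.0163] 0.04664166484043575
   ((444.6395568847656, -101.55511474609375), (97.04124450683594, 46.91173553466797), 17.79630470275879) [ 7.8 14.  36.8]
no [ 0.4407 -0.2557  0.0845] 0.08661050066648301
   ((443.0771484375, -259.531005859375), (33.41012954711914, 35.15501022338867), 0.36524778604507446) [36.5 64.2 81.5]
fit [ 0.5956 -0.435   0.0254] 0.035522054714124396
   ((599.1168823242188, -439.14898681640625), (29.533313751220703, 31.63425064086914), 0.2981608211994171) [ 9.1 19.3 31.9]
```

View pics/c1.png

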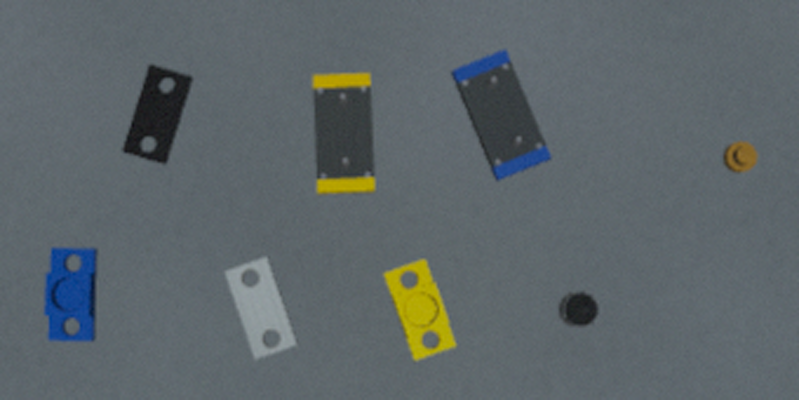

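```bash
cat > fit.py <<'E'
from h import *
from scipy.optimize import minimize
def box(x0,x1,y0,y1,z0,z1): return np.array([[x,y,z] for x in(x0,x1) for y in(y0,y1) for z in(z0,z1)])/1000.
def cyl(r,z0,z1): 
    a=np.linspace(0,2*np.pi,32,endpoint=False); return np.array([[r*np.cos(t),r*np.sin(t),z] for t in a for z in(z0,z1)])/1000.
M=dict(base=[box(-62,62,-30,30,0,18)],riser=[box(-48,48,-23,23,0,24)],spacer=[box(-48,48,-23,23,0,14)],
 nest=[box(-48,48,-23,23,0,12),box(-22,22,-23,23,12,34)],nose=[cyl(13,0,28),cyl(18,28,58),np.vstack([cyl(18,58,58.1),cyl(12,84,84.1)])],fitting=[cyl(16,0,30)])
S=4
def render(model,par,K,T,roi,z0=0):
    u0,v0,u1,v1=roi; im=np.zeros(((v1-v0)*S,(u1-u0)*S),np.uint8)
    c,s=np.cos(par[2]),np.sin(par[2]); R=np.array([[c,-s,0],[s,c,0],[0,0,1]])
    for b in model:
        w=b@R.T+[par[0],par[1],z0]; q=w@T[:3,:3].T+T[:3,3]; uv=q[:,:2]/q[:,2:]*[K[0,0],K[1,1]]+[K[0,2],K[1,2]]
        uv=((uv-[u0,v0]+.5)*S-.5)
        h=cv2.convexHull(uv.astype(np.float32))[:,0]
        cv2.fillConvexPoly(im,np.round(h*16).astype(np.int32),255,shift=4)
    return cv2.resize(im,(u1-u0,v1-v0),interpolation=cv2.INTER_AREA)/255.
def fit(f,name,par0,z0=0,pad=10,thr=28,mask=None):
    p,d,K,T=ld(f)
    q=T[:3,:3]@np.array([par0[0],par0[1],z0+.01])+T[:3,3]; uv=(q[:2]/q[2]*K[0,0]+K[:2,2]).astype(int)
    R=int(K[0,0]/q[2]*.075)+pad; roi=[max(uv[0]-R,0),max(uv[1]-R,0),min(uv[0]+R,640),min(uv[1]+R,480)]
    I=p[roi[1]:roi[3],roi[0]:roi[2]].astype(float)
    if mask is None:
        bg=np.median(I.reshape(-1,3),0) if False else np.array(BG(p,d,roi,f))
        m=(np.abs(I-bg).max(-1)>thr).astype(np.uint8)
    else: m=mask(I).astype(np.uint8)
    r0=render(M[name],par0,K,T,roi,z0)>0.5
    near=cv2.dilate(r0.astype(np.uint8),np.ones((2*pad//2+1,)*2))
    m=m*near
    # fill interior holes
    cs,_=cv2.findContours(m,cv2.RETR_EXTERNAL,cv2.CHAIN_APPROX_NONE); 
    if not cs: return None
    b=max(cs,key=cv2.contourArea); m2=np.zeros_like(m); cv2.drawContours(m2,[b],-1,1,-1)
    cost=lambda x:np.abs(render(M[name],[x[0]/1000,x[1]/1000,x[2]/50],K,T,roi,z0)-m2).sum()
    x0=np.array([par0[0]*1000,par0[1]*1000,par0[2]*50])
    best=None
    for k in range(3):
        sim=np.vstack([x0]+[x0+e*(4 if k==0 else 2)*(-1)**k for e in np.eye(3)])
        r=minimize(cost,x0,method='Nelder-Mead',options=dict(initial_simplex=sim,xatol=.05,fatol=.05)); x0=r.x
    return np.array([x0[0],x0[1],np.degrees(x0[2]/50)]),r.fun,m2.sum()
def BG(p,d,roi,f):
    w=cloud(f)[roi[1]:roi[3],roi[0]:roi[2],2]; I=p[roi[1]:roi[3],roi[0]:roi[2]]
    return np.median(I[np.abs(w)<.005],0)
INIT=dict(spacer=('spacer',.6555,.1707,-16),base_yellow=('base',.6317,-.0245,1.4),base_blue=('base',.6485,-.191,22),
 nest_blue=('nest',.4659,.2637,-.8),riser=('riser',.4481,.0636,20.4),nest_yellow=('nest',.4446,-.1016,17.8),nose=('nose',.443,-.2595,0),fitting=('fitting',.599,-.439,0))
E
python3 - <<'E'
from fit import *
for n,(m,x,y,a) in INIT.items():
    for f in('top0','side0'):
        for t in (20,28,):
            r=fit(f,m,[x,y,np.radians(a)],thr=t); print(n,f,t,np.round(r[0],1),round(r[1],1),r[2])
E
```

```text
spacer top0 20 [653.4 171.3 -17.6] 32.3 793
spacer top0 28 [653.2 171.5 -17.4] 27.9 758
spacer side0 20 [651.1 169.  -17.4] 33.3 789
spacer side0 28 [651.2 169.6 -17.5] 27.4 766
base_yellow top0 20 [629.8 -24.5   1. ] 45.1 1273
base_yellow top0 28 [630.3 -24.8   1.4] 48.7 1234
base_yellow side0 20 [629.  -26.4   1.5] 58.9 1698
base_yellow side0 28 [629.  -25.9   1.5] 64.6 1662
base_blue top0 20 [ 646.7 -189.5   21.2] 37.8 1310
base_blue top0 28 [ 646.6 -189.7   21.4] 45.1 1270
base_blue side0 20 [ 646.  -191.1   21.2] 55.4 2073
base_blue side0 28 [ 645.9 -190.9   21.2] 53.5 2027
nest_blue top0 20 [465.2 261.4  -0. ] 23.5 836
nest_blue top0 28 [ 4.651e+02  2.613e+02 -3.000e-01] 26.2 810
nest_blue side0 20 [463.7 258.6  -1.3] 38.0 902
nest_blue side0 28 [463.8 258.6  -1.2] 30.8 879
riser top0 20 [448.3  64.4  18.6] 30.9 771
riser top0 28 [447.8  64.5  18.6] 46.2 738
riser side0 20 [449.1  63.1  18.3] 92.2 1065
riser side0 28 [449.   63.1  18.6] 109.5 1032
nest_yellow top0 20 [ 444.6 -101.1   18.3] 41.9 819
nest_yellow top0 28 [ 444.6 -100.8   18.9] 31.2 793
nest_yellow side0 20 [ 444.4 -102.    18.8] 44.4 1382
nest_yellow side0 28 [ 444.4 -102.2   18.2] 43.2 1376
nose top0 20 [ 442.6 -259.8    1.6] 16.6 204
nose top0 28 [ 442.7 -259.3    4.1] 24.6 192
nose side0 20 [ 441.9 -261.7    6.8] 83.2 523
nose side0 28 [ 442.4 -260.9    3.9] 110.1 495
fitting top0 20 [ 598.  -435.4   -3.6] 29.3 158
fitting top0 28 [ 597.9 -436.    -0.9] 37.0 149
fitting side0 20 [ 597.  -440.7    6.2] 90.0 399
fitting side0 28 [ 595.2 -441.9    8.5] 98.1 389
```

```bash
cat > g.py <<'E'
import sys
from h import *
from scipy.spatial.transform import Rotation as R
s=ctrl.get_state(); p=s['eef_pos']; r=R.from_quat(s['tcp_rot'])
print('t',round(s['time'],2),'p',np.round(p,4),'yaw',round(np.degrees(np.arctan2(*r.as_matrix()[[1,0],0])),2),'F',np.round(s['contact_force'],1),'op',round(s['opening'],3))
for a in sys.argv[1:]:
    x,y,z,yaw=map(float,a.split(','))
    t=R.from_euler('z',yaw,degrees=True)*R.from_quat([1,0,0,0])
    print(np.round((r.inv()*t).as_rotvec(),3),np.round(r.inv().apply(np.array([x,y,z])/1000-p)*100,2))
E
python3 g.py 540,-200,220,20 448.5,63.8,120,18.5
```

```text
t 0.1 p [ 0.2719 -0.6172  0.2441] yaw 23.77 F [-0.2 -0.5  0.5] op 1.001
[-0.002 -0.     0.066] [ 41.35 -27.37   2.48]
[-0.002 -0.     0.092] [ 43.6  -55.18  12.54]
```

{"name": "servo_tool", "arguments": {
  "increments": "0 0 0.066 41.35 -27.37 2.5 8.5;0 0 0.066 41.35 -27.37 2.5 8.5;0 0 0.066 41.35 -27.37 2.5 8.5;0 0 0.066 41.35 -27.37 2.5 8.5;0 0 0.066 41.35 -27.37 2.5 8.5;0 0 0.066 41.35 -27.37 2.5 8.5;0 0 0.066 41.35 -27.37 2.5 8.5;0 0 0.066 41.35 -27.37 2.5 8.5;0 0 0.092 43.6 -55.2 12.5 8.5;0 0 0.092 43.6 -55.2 12.5 8.5",
  "grip_force": 60
}}

```text
time: 0.93
eef_pos: [0.4522, -0.2555, 0.2068]
tcp_rot: [0.987, 0.161, 0.0, 0.0]
contact_force: [0.6, 0.4, 0.0]
opening: 0.992
```

```bash
python3 g.py 448.5,63.8,120,18.5
```

```text
t 0.93 p [ 0.4522 -0.2555  0.2068] yaw 18.49 F [0.6 0.4 0. ] op 0.992
[ 0.001 -0.001 -0.   ] [  9.77 -30.4    8.66]
```

{"name": "servo_tool", "arguments": {
  "increments": "0 0 0 9.7 -30.4 8.5 8.5;0 0 0 9.7 -30.4 8.5 8.5;0 0 0 9.7 -30.4 8.5 8.5;0 0 0 9.7 -30.4 8.5 8.5;0 0 0 9.7 -30.4 8.5 8.5;0 0 0 9.7 -30.4 8.5 8.5;0 0 0 9.7 -30.4 8.5 8.5;0 0 0 9.7 -30.4 8.5 8.5;0 0 0 9.7 -30.4 8.5 8.5;0 0 0 9.7 -30.4 8.5 8.5"
}}

```text
time: 1.77
eef_pos: [0.4457, 0.0637, 0.1207]
tcp_rot: [0.987, 0.163, -0.001, -0.0]
contact_force: [0.9, -0.3, -0.0]
opening: 0.995
```

```bash
python3 g.py 448.5,63.8,120,18.5 448.5,63.8,18,18.5; python3 -c "
from h import *
snap('wrist','w1')"
```

```text
t 1.77 p [0.4457 0.0637 0.1207] yaw 18.76 F [ 0.9 -0.3 -0. ] op 0.995
[-0.001  0.002  0.005] [0.27 0.08 0.07]
[-0.001  0.002  0.005] [ 0.3   0.09 10.27]
```

View pics/w1.png

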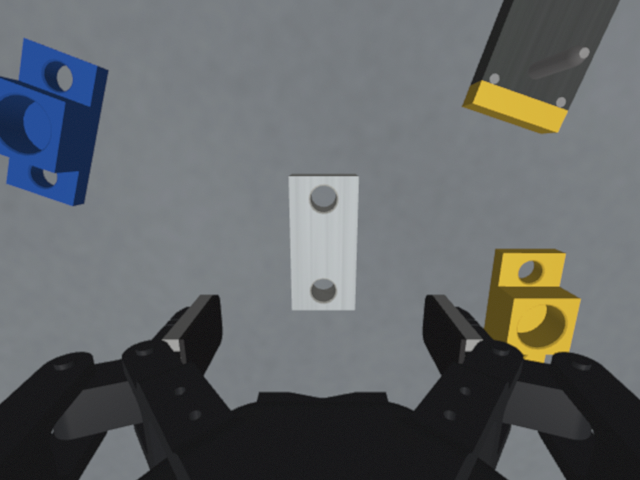

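```bash
python3 - <<'E'
from fit import *
print(fit('w1','riser',[.4485,.0638,np.radians(18.5)],thr=28))
print(fit('w1','nest',[.4445,-.1015,np.radians(18.5)],thr=28))
E
```

```text
(array([448.54608534,  63.30429753,  18.66306241]), np.float64(102.69803921568626), np.uint64(9095))
(array([ 445.01807862, -101.04708758,   18.37095662]), np.float64(903.1686274509805), np.uint64(10420))
```

{"name": "servo_tool", "arguments": {
  "increments": "0 0 0 0.3 0.1 4 8.5;0 0 0 0.3 0.1 7.2 8.5;0 0 0 0.3 0.1 9.2 8;0 0 0 0.3 0.1 10.25 8;0 0 0 0.3 0.1 10.25 8;0 0 0 0.3 0.1 10.25 6"
}}

```text
time: 2.32
eef_pos: [0.4508, 0.0608, 0.0198]
tcp_rot: [0.987, 0.16, 0.0, 0.0]
contact_force: [0.5, -0.8, 0.8]
opening: 0.823
```

```bash
python3 g.py 448.5,63.8,18,18.5
```

```text
t 2.32 p [0.4508 0.0608 0.0198] yaw 18.39 F [ 0.5 -0.8  0.8] op 0.823
[ 0.    -0.    -0.002] [-0.13 -0.36  0.18]
```

{"name": "servo_tool", "arguments": {
  "increments": "0 0 0 -0.15 -0.35 0.1 6;0 0 0 -0.15 -0.35 0.1 4;0 0 0 -0.15 -0.35 0.1 3;0 0 0 -0.15 -0.35 0.1 3;0 0 0 -0.15 -0.35 0.1 3;0 0 0 -0.15 -0.35 0.1 3;0 0 0 -0.15 -0.35 0.1 3;0 0 0 -0.15 -0.35 0.1 3"
}}

```text
time: 2.98
eef_pos: [0.449, 0.0645, 0.0202]
tcp_rot: [0.987, 0.161, 0.001, 0.001]
contact_force: [-2.1, -1.6, 6.8]
opening: 0.521
```

```bash
python3 g.py 448.5,63.8,150,18.5
```

```text
t 2.98 p [0.449  0.0645 0.0202] yaw 18.52 F [-2.1 -1.6  6.8] op 0.521
[ 0.001 -0.003  0.   ] [ -0.04   0.07 -12.98]
```

```bash
python3 g.py 449,64,140,18.5 646.3,-190.3,130,21.2
```

```text
t 2.98 p [0.449  0.0645 0.0202] yaw 18.52 F [-2.1 -1.6  6.8] op 0.521
[ 0.001 -0.003  0.   ] [  0.02   0.07 -11.98]
[ 0.002 -0.003 -0.047] [ 10.64  30.45 -10.91]
```

{"name": "servo_tool", "arguments": {
  "increments": "0 0 0 0 0 -3 3;0 0 0 0 0 -7 3;0 0 0 0 0 -11 3;0 0 -0.047 1 3 -11 3;0 0 -0.047 2.2 6.4 -11 3;0 0 -0.047 3.4 9.8 -11 3;0 0 -0.047 4.6 13.2 -11 3;0 0 -0.047 5.8 16.6 -11 3;0 0 -0.047 7 20 -11 3;0 0 -0.047 8.2 23.4 -11 3"
}}

```text
time: 3.82
eef_pos: [0.5998, -0.1323, 0.1277]
tcp_rot: [0.983, 0.184, -0.0, -0.0]
contact_force: [1.0, 0.5, -2.3]
opening: 0.523
```

```bash
python3 g.py 646.3,-190.3,130,21.2
```

```text
t 3.82 p [ 0.5998 -0.1323  0.1277] yaw 21.19 F [ 1.   0.5 -2.3] op 0.523
[-0.001  0.001 -0.   ] [ 2.24  7.09 -0.24]
```

{"name": "servo_tool", "arguments": {
  "increments": "0 0 0 1.1 3.5 -0.2 3;0 0 0 2.1 6.5 -0.2 3;0 0 0 2.2 7 -0.2 3;0 0 0 2.2 7 -0.2 3;0 0 0 2.2 7 -0.2 3;0 0 0 2.2 7 -0.2 3"
}}

```text
time: 4.32
eef_pos: [0.6441, -0.187, 0.1294]
tcp_rot: [0.983, 0.184, -0.001, -0.001]
contact_force: [0.9, -0.5, -2.9]
opening: 0.52
```

```bash
python3 g.py 646.3,-190.3,80,21.2 646.3,-190.3,39,21.2; python3 -c "
from h import *
snap('wrist','w2');snap('side','s2')"
```

```text
t 4.32 p [ 0.6441 -0.187   0.1294] yaw 21.24 F [ 0.9 -0.5 -2.9] op 0.52
[-0.002  0.002  0.001] [0.09 0.4  4.94]
[-0.002  0.002  0.001] [0.1  0.41 9.04]
```

View pics/w2.png

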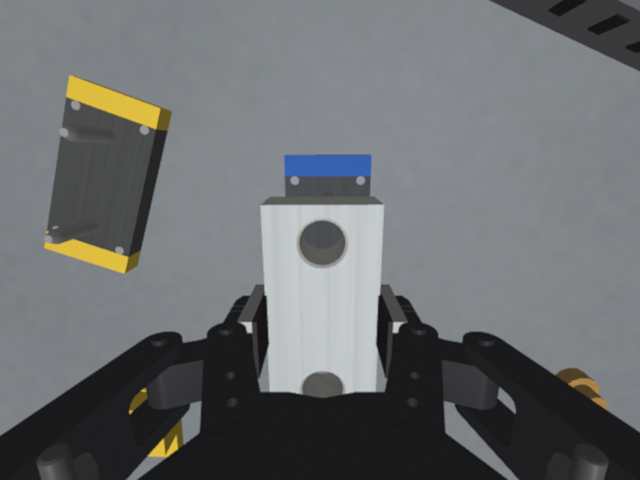

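View pics/s2.png

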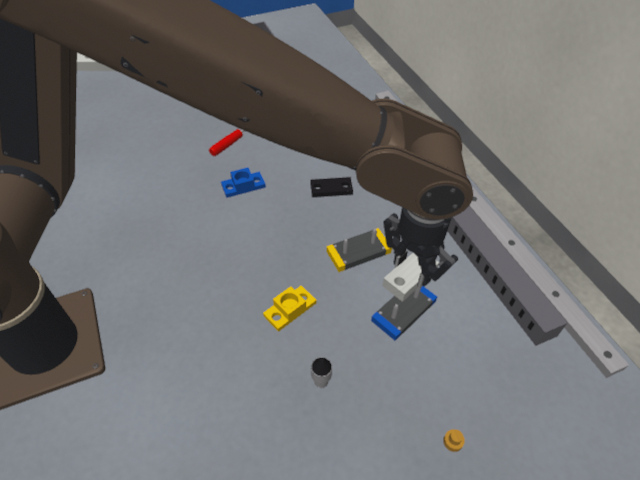

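```bash
python3 g.py 646.3,-190.3,95,21.2;  python3 - <<'E'
from fit import *
# riser in wrist view, far edge: top-face far corners ~ (261,205),(384,205) z=.129-.0202+.024
for uv in((261,205),(384,205)): print(ray('w2',*uv,.1332))
# base far corners top face z=.018
for uv in((285,155),(371,155)): print(ray('w2',*uv,.018))
p,d,K,T=ld('w2'); c=cv2.resize(p[120:260,220:420],None,fx=4,fy=4); cv2.imwrite('pics/c2.png',c[:,:,::-1])
E
```

```text
t 4.42 p [ 0.6445 -0.187   0.13  ] yaw 21.26 F [ 0.7 -0.5 -2.2] op 0.52
[-0.001  0.001  0.001] [0.05 0.38 3.5 ]
[ 0.68039502 -0.14930376  0.1332    ]
[ 0.69688803 -0.19169358  0.1332    ]
[ 0.69449052 -0.14056997  0.018     ]
[ 0.71584472 -0.19549929  0.018     ]
```

View pics/c2.png

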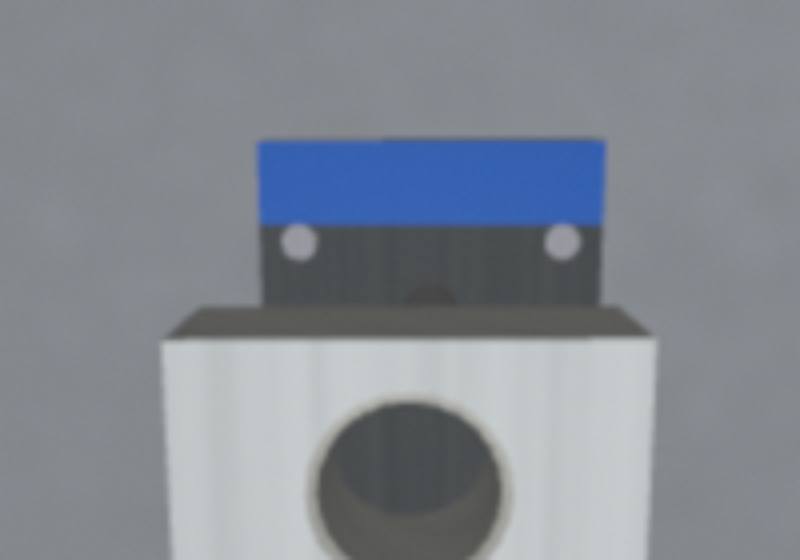

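{"name": "servo_tool", "arguments": {
  "increments": "0 0 0 0.1 0.38 1.5 3;0 0 0 0.1 0.38 3.5 3;0 0 0 0.1 0.38 3.5 3;0 0 0 0.1 0.38 3.5 3;0 0 0 0.1 0.38 3.5 3"
}}

```text
time: 4.83
eef_pos: [0.6476, -0.1915, 0.0952]
tcp_rot: [0.983, 0.184, -0.0, -0.0]
contact_force: [0.2, 0.4, -3.2]
opening: 0.526
```

```bash
python3 g.py 646.8,-190,38.5,21.2
```

```text
t 4.83 p [ 0.6476 -0.1915  0.0952] yaw 21.21 F [ 0.2  0.4 -3.2] op 0.526
[-0.  0.  0.] [-0.02 -0.17  5.67]
```

{"name": "servo_tool", "arguments": {
  "increments": "0 0 0 0 -0.15 2 3;0 0 0 0 -0.15 3.5 3;0 0 0 0 -0.15 4.5 3;0 0 0 0 -0.15 5.2 3;0 0 0 0 -0.15 5.5 3;0 0 0 0 -0.15 5.5 3;0 0 0 0 -0.15 5.5 3"
}}

```text
time: 5.42
eef_pos: [0.6475, -0.1905, 0.0407]
tcp_rot: [0.983, 0.184, 0.0, 0.0]
contact_force: [-0.2, 0.1, -2.1]
opening: 0.524
```

```bash
python3 g.py 646.8,-190,38.5,21.2
```

```text
t 5.42 p [ 0.6475 -0.1905  0.0407] yaw 21.19 F [-0.2  0.1 -2.1] op 0.524
[ 0.001 -0.001 -0.   ] [-0.05 -0.08  0.22]
```

{"name": "servo_tool", "arguments": {
  "increments": "0 0 0 0 0 0.1 3;0 0 0 0 0 0.2 3;0 0 0 0 0 0.25 3;0 0 0 0 0 0.25 3"
}}

```text
time: 5.75
eef_pos: [0.6475, -0.1905, 0.0383]
tcp_rot: [0.983, 0.184, 0.0, 0.0]
contact_force: [-0.4, -0.1, -2.2]
opening: 0.521
```

{"name": "servo_tool", "arguments": {
  "increments": "0 0 0 0 0 0.1 3;0 0 0 0 0 0.1 3;0 0 0 0 0 0.1 5.5;0 0 0 0 0 0.1 6.5;0 0 0 0 0 0.1 7;0 0 0 0 0 0.1 7;0 0 0 0 0 -4 7;0 0 0 0 0 -8 7;0 0 0 0 0 -11 7;0 0 0 0 0 -11 7"
}}

```text
time: 6.58
eef_pos: [0.6516, -0.1923, 0.1574]
tcp_rot: [0.983, 0.184, 0.006, 0.005]
contact_force: [1.3, -0.2, 0.9]
opening: 0.819
```

```bash
python3 g.py 464.4,260,140,-0.7; python3 -c "
from h import *
snap('wrist','w3')"
```

```text
t 6.58 p [ 0.6516 -0.1923  0.1574] yaw 21.2 F [ 1.3 -0.2  0.9] op 0.819
[ 0.009 -0.013  0.382] [ -1.12 -48.95   1.17]
```

View pics/w3.png

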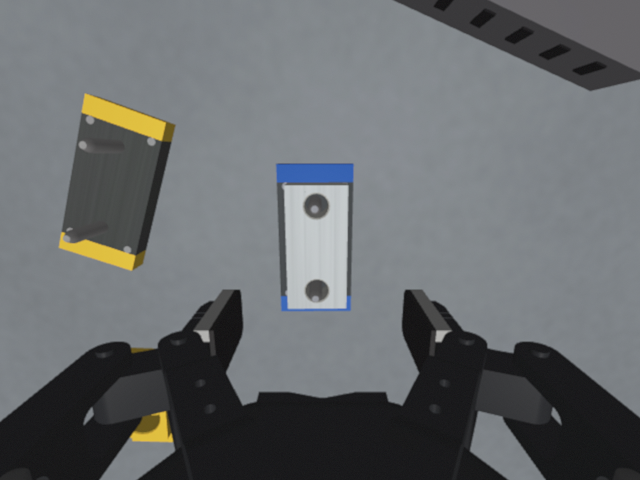

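```bash
python3 - <<'E'
from fit import *
B=lambda I:(I.min(-1)>165)
m=lambda I:((I.max(-1)-I.min(-1))<40)&(I.mean(-1)>160)
for z in(.018,.021): print(fit('w3','riser',[.6468,-.1905,np.radians(21.2)],z0=z,mask=m))
print(fit('w3','base',[.6468,-.1905,np.radians(21.2)]))
print(fit('w3','base',[.6296,-.0254,np.radians(1.4)]))
w=cloud('w3'); 
for u,v in((295,215),(340,215),(297,290),(340,290),(318,250)): print(np.nanmedian(w[v-4:v+5,u-4:u+5,2]))
E
```

```text
(array([ 645.95617114, -191.88094016,   21.31148617]), np.float64(274.55686274509804), np.uint64(7522))
(array([ 646.23939603, -191.75657382,   21.12106823]), np.float64(442.64313725490194), np.uint64(7522))
(array([ 647.57514004, -190.02606121,   21.25901164]), np.float64(106.13725490196079), np.uint64(10840))
(array([630.16530012, -25.04787905,   1.44500465]), np.float64(140.2), np.uint64(14069))
0.04152322690509641
0.04159626846333783
0.04159258175993763
0.04146005358526758
0.04152558942786855
```

{"name": "servo_tool", "arguments": {
  "increments": "0.009 -0.013 0.1 -0.4 -4 0.5 7;0.009 -0.013 0.2 -0.5 -8 0.5 8;0.009 -0.013 0.3 -0.6 -12 0.5 8.5;0.009 -0.013 0.382 -0.7 -16 0.5 8.5;0.009 -0.013 0.382 -0.8 -20 0.5 8.5;0.009 -0.013 0.382 -0.9 -24 0.5 8.5;0.009 -0.013 0.382 -1 -28 0.5 8.5;0.009 -0.013 0.382 -1.1 -32 0.5 8.5;0.009 -0.013 0.382 -1.1 -36 1 8.5;0.009 -0.013 0.382 -1.1 -40 1.2 8.5"
}}

```text
time: 7.47
eef_pos: [0.4903, 0.1801, 0.1342]
tcp_rot: [1.0, -0.006, -0.008, -0.003]
contact_force: [0.7, -0.2, -0.3]
opening: 0.997
```

```bash
python3 g.py 464.4,260,130,-0.7
```

```text
t 7.47 p [0.4903 0.1801 0.1342] yaw -0.72 F [ 0.7 -0.2 -0.3] op 0.997
[-0.006  0.017 -0.   ] [-2.68 -7.96  0.51]
```

{"name": "servo_tool", "arguments": {
  "increments": "0 0 0 -1.3 -4 0.2 8.5;0 0 0 -2.6 -7.7 0.2 8.5;0 0 0 -2.6 -7.9 0.2 8.5;0 0 0 -2.6 -7.9 0.2 8.5;0 0 0 -2.6 -7.9 0.2 8.5;0 0 0 -2.6 -7.9 0.2 8.5;0 0 0 -2.6 -7.9 0.2 8.5"
}}

```text
time: 8.05
eef_pos: [0.4677, 0.2566, 0.1343]
tcp_rot: [1.0, -0.007, -0.007, -0.003]
contact_force: [0.2, -0.2, 0.1]
opening: 0.997
```

```bash
python3 -c "
from fit import *
snap('wrist','w4'); print(fit('w4','nest',[.4644,.26,np.radians(-.7)]))"
python3 g.py 464.4,260,22,-0.7;
```

```text
(array([465.17262012, 261.2286432 ,  -1.43659612]), np.float64(100.46666666666667), np.uint64(7688))
t 8.1 p [0.4678 0.2567 0.1344] yaw -0.83 F [ 0.5 -0.3 -0.4] op 0.995
[-0.006  0.015 -0.002] [-0.18 -0.26 11.25]
```

View pics/w4.png

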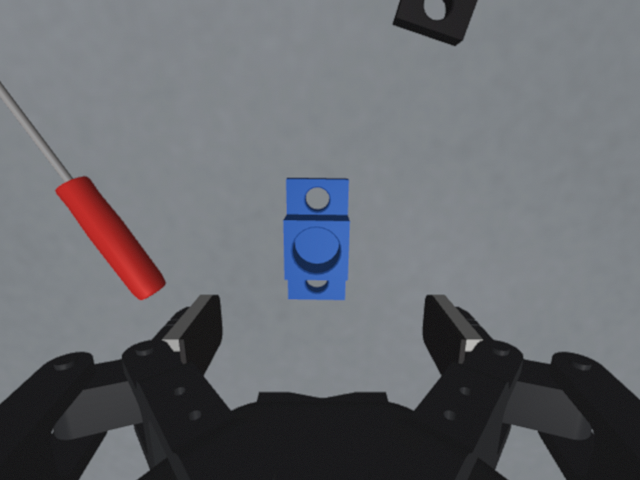

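```bash
python3 -c "
from h import *
print(ray('w4',164,288,.015),ray('w4',140,300,.015))"
python3 g.py 465,260.8,60,-1.2 465,260.8,22,-1.2
```

```text
[0.42987914 0.38251498 0.015     ] [0.41972688 0.40327817 0.015     ]
t 8.1 p [0.4678 0.2567 0.1344] yaw -0.83 F [ 0.5 -0.3 -0.4] op 0.995
[-0.006  0.015  0.006] [-0.17 -0.36  7.45]
[-0.006  0.015  0.006] [-0.12 -0.34 11.25]
```

{"name": "servo_tool", "arguments": {
  "increments": "-0.006 0.015 0.006 -0.17 -0.36 4 8.5;-0.006 0.015 0.006 -0.17 -0.36 7.4 8.2;-0.006 0.015 0.006 -0.15 -0.35 9.5 8;-0.006 0.015 0.006 -0.12 -0.34 11 8;-0.006 0.015 0.006 -0.12 -0.34 11 7.5;-0.006 0.015 0.006 -0.12 -0.34 11 7.5;-0.006 0.015 0.006 -0.12 -0.34 11 7"
}}

```text
time: 8.68
eef_pos: [0.4658, 0.2619, 0.026]
tcp_rot: [1.0, -0.01, 0.001, -0.0]
contact_force: [-0.1, -0.4, -0.0]
opening: 0.82
```

```bash
python3 g.py 465,260.8,24,-1.2
```

```text
t 8.68 p [0.4658 0.2619 0.026 ] yaw -1.11 F [-0.1 -0.4 -0. ] op 0.82
[-0.001 -0.003  0.002] [-0.08  0.11  0.2 ]
```

{"name": "servo_tool", "arguments": {
  "increments": "0 0 0 -0.08 0.1 0.2 5.5;0 0 0 -0.08 0.1 0.2 4;0 0 0 -0.08 0.1 0.2 3;0 0 0 -0.08 0.1 0.2 3;0 0 0 -0.08 0.1 0.2 3;0 0 0 -0.08 0.1 0.2 3;0 0 0 -0.08 0.1 0.2 3"
}}

```text
time: 9.27
eef_pos: [0.4649, 0.2614, 0.0243]
tcp_rot: [1.0, -0.009, 0.002, -0.0]
contact_force: [-0.7, -0.5, 6.0]
opening: 0.529
```

```bash
python3 g.py 465,260.8,160,-1.2 647,-190,150,21.2
```

```text
t 9.27 p [0.4649 0.2614 0.0243] yaw -1.04 F [-0.7 -0.5  6. ] op 0.529
[-0.001 -0.003  0.003] [  0.05   0.05 -13.57]
[-0.    -0.003 -0.388] [ 19.06  44.79 -12.55]
```

{"name": "servo_tool", "arguments": {
  "increments": "0 0 0 0 0 -3 3;0 0 0 0 0 -7 3;0 0 0 0.3 0.5 -11 3;0 0 -0.1 1.8 4.3 -12.5 3;0 0 -0.2 3.3 7.9 -12.5 3;0 0 -0.3 4.9 11.5 -12.5 3;0 0 -0.385 6.4 15.1 -12.5 3;0 0 -0.385 7.9 18.7 -12.5 3;0 0 -0.385 9.5 22.3 -12.5 3;0 0 -0.385 11 25.9 -12.5 3"
}}

```text
time: 10.1
eef_pos: [0.5688, -0.0015, 0.1473]
tcp_rot: [0.983, 0.182, -0.0, -0.0]
contact_force: [1.1, 0.4, -0.7]
opening: 0.525
```

```bash
python3 g.py 647,-190,140,21.2
```

```text
t 10.1 p [ 0.5688 -0.0015  0.1473] yaw 21.02 F [ 1.1  0.4 -0.7] op 0.525
[-0.001 -0.    -0.003] [ 0.54 20.4   0.71]
```

{"name": "servo_tool", "arguments": {
  "increments": "0 0 -0.003 0.1 4 0.7 3;0 0 -0.003 0.2 8 0.7 3;0 0 -0.003 0.3 12 0.7 3;0 0 -0.003 0.4 16 0.7 3;0 0 -0.003 0.5 19 0.7 3;0 0 -0.003 0.5 20.1 0.7 3;0 0 -0.003 0.5 20.1 0.7 3;0 0 -0.003 0.5 20.1 0.7 3;0 0 -0.003 0.5 20.1 0.7 3"
}}

```text
time: 10.85
eef_pos: [0.6448, -0.1839, 0.14]
tcp_rot: [0.983, 0.184, -0.0, -0.001]
contact_force: [-0.6, -0.7, -0.3]
opening: 0.519
```

```bash
python3 -c "
from h import *
snap('wrist','w5')"
python3 g.py 647,-190,95,21.2
```

```text
t 10.9 p [ 0.6449 -0.1837  0.1402] yaw 21.28 F [-0.5  0.4 -0.6] op 0.526
[-0.002  0.     0.001] [-0.03  0.67  4.52]
```

View pics/w5.png

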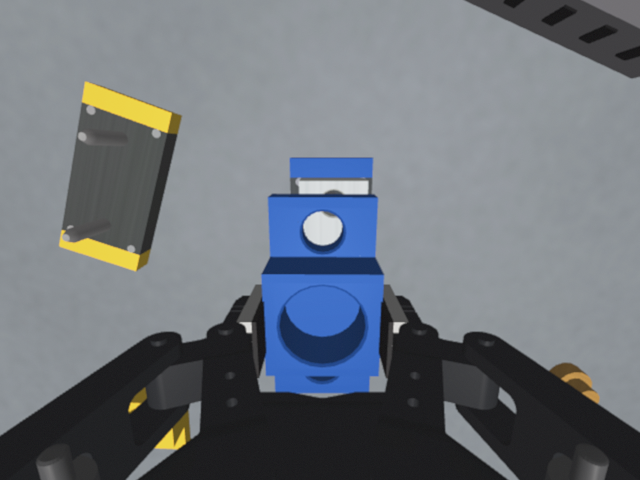

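```bash
python3 - <<'E'
from h import *
a=ray('w5',269,195.5,.1277);b=ray('w5',377.5,195.5,.1277); m=(a+b)/2; y=np.radians(21.2)
print(a,b,np.linalg.norm(a-b), m[:2]-.048*np.array([np.cos(y),np.sin(y)]))
a=ray('w5',290,157,.018);b=ray('w5',372.5,157,.018); m=(a+b)/2;print(np.linalg.norm(a-b), m[:2]-.062*np.array([np.cos(y),np.sin(y)]))
E
python3 g.py 647,-190,95,21.2
```

```text
[ 0.68258761 -0.14619406  0.1277    ] [ 0.69890391 -0.18810677  0.1277    ] 0.044976618271682305 [ 0.64599422 -0.18450839]
0.059125576370881436 [ 0.64761652 -0.1901888 ]
t 10.9 p [ 0.6449 -0.1837  0.1402] yaw 21.28 F [-0.5  0.4 -0.6] op 0.526
[-0.002  0.     0.001] [-0.03  0.67  4.52]
```

{"name": "servo_tool", "arguments": {
  "increments": "0 0 0 -0.05 0.6 1.5 3;0 0 0 -0.05 0.6 3.5 3;0 0 0 -0.05 0.6 4.5 3;0 0 0 -0.05 0.6 4.5 3;0 0 0 -0.05 0.6 4.5 3;0 0 0 -0.05 0.6 4.5 3"
}}

```text
time: 11.4
eef_pos: [0.6478, -0.1913, 0.0962]
tcp_rot: [0.983, 0.184, 0.001, 0.0]
contact_force: [0.3, 0.8, -0.3]
opening: 0.525
```

```bash
python3 g.py 646.4,-189.4,66.3,21.2
```

```text
t 11.4 p [ 0.6478 -0.1913  0.0962] yaw 21.22 F [ 0.3  0.8 -0.3] op 0.525
[ 0.001 -0.001  0.   ] [-0.06 -0.23  2.99]
```

{"name": "servo_tool", "arguments": {
  "increments": "0 0 0 -0.06 -0.15 1 3;0 0 0 -0.06 -0.15 1.8 3;0 0 0 -0.06 -0.15 2.4 3;0 0 0 -0.06 -0.15 2.8 3;0 0 0 -0.06 -0.15 2.95 3;0 0 0 -0.06 -0.15 2.95 3;0 0 0 -0.06 -0.15 2.95 3"
}}

```text
time: 11.98
eef_pos: [0.6463, -0.1904, 0.0664]
tcp_rot: [0.983, 0.184, 0.0, -0.0]
contact_force: [-1.0, 0.9, 0.8]
opening: 0.527
```

```bash
python3 g.py 646.4,-189.4,66.3,21.2
```

```text
t 11.98 p [ 0.6463 -0.1904  0.0664] yaw 21.19 F [-1.   0.9  0.8] op 0.527
[-0.    -0.001 -0.   ] [ 0.04 -0.09  0.01]
```

Seated height reached; release and rise, then head to the spacer.

{"name": "servo_tool", "arguments": {
  "increments": "0 0 0 0 0 0.05 3;0 0 0 0 0 0.05 5;0 0 0 0 0 0.05 6.5;0 0 0 0 0 0.05 7;0 0 0 0 0 0.05 7;0 0 0 0 0 -3 7;0 0 0 0 0 -6 7;0 0 0 0 0 -9 7;0 0 0 0 0 -9 7;0 0 0 0 0 -9 7"
}}

```text
time: 12.82
eef_pos: [0.6479, -0.191, 0.1595]
tcp_rot: [0.983, 0.184, 0.003, 0.002]
contact_force: [0.2, 0.1, -1.3]
opening: 0.815
```

```bash
python3 - <<'E'
from fit import *
snap('wrist','w6')
w=cloud('w6')
print(fit('w6','nest',[.647,-.19,np.radians(21.2)],z0=.042,mask=lambda I:(I[...,2]-I[...,0]>60)))
print(fit('w6','base',[.6296,-.0254,np.radians(1.4)]))
E
python3 g.py 652.3,170.3,140,-17.5
```

```text
(array([ 618.69001461, -202.01579401,   21.91590647]), np.float64(2821.1098039215685), np.uint64(5919))
(array([630.13966229, -25.04238241,   1.52348712]), np.float64(143.09803921568627), np.uint64(13841))
t 12.87 p [ 0.6465 -0.1904  0.1569] yaw 21.19 F [0.6 1.  0.4] op 0.817
[ 0.    -0.002  0.675] [ 13.57 -33.42   1.68]
```

View pics/w6.png

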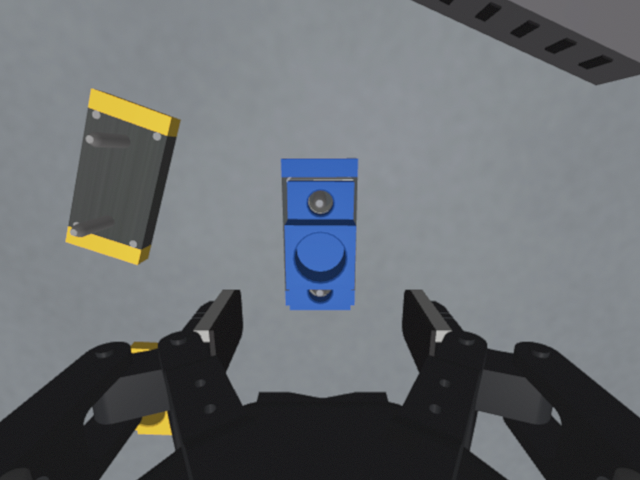

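```bash
python3 - <<'E'
from h import *
w=cloud('w6')
for u,v in((297,208),(345,208),(293,238),(350,238),(293,295),(350,295),(320,260)): print(u,v,np.round(np.nanmedian(w[v-2:v+3,u-2:u+3],axis=(0,1)),4))
# block top corners
for uv in((286,226),(355,226)): print(ray('w6',*uv,.076))
E
```

```text
297 208 [ 0.6688 -0.1653  0.0535]
345 208 [ 0.6808 -0.1965  0.0536]
293 238 [ 0.6533 -0.1698  0.0756]
350 238 [ 0.6665 -0.2042  0.0754]
293 295 [ 0.6059 -0.185   0.0536]
350 295 [ 0.6198 -0.2248  0.0526]
320 260 [ 0.6389 -0.194   0.0534]
[ 0.65916795 -0.16290986  0.076     ]
[ 0.67509646 -0.20410893  0.076     ]
```

{"name": "servo_tool", "arguments": {
  "increments": "0 0 0.1 1.5 -3.7 1 7;0 0 0.2 3 -7.4 1 8;0 0 0.3 4.5 -11.1 1.6 8.5;0 0 0.4 6 -14.8 1.6 8.5;0 0 0.5 7.5 -18.5 1.6 8.5;0 0 0.6 9 -22.2 1.6 8.5;0 0 0.675 10.5 -25.9 1.6 8.5;0 0 0.675 12 -29.6 1.6 8.5;0 0 0.675 13.5 -33.3 1.6 8.5;0 0 0.675 13.5 -33.4 1.6 8.5"
}}

```text
time: 13.7
eef_pos: [0.6492, 0.1765, 0.1376]
tcp_rot: [0.989, -0.149, -0.002, -0.001]
contact_force: [0.2, -0.1, 0.7]
opening: 0.995
```

{"name": "servo_tool", "arguments": {
  "increments": "0 0 0 0 0 0 8.5;0 0 0 0 0 0 8.5;0 0 0 0 0 0 8.5;0 0 0 0 0 0 8.5"
}}

```text
time: 14.03
eef_pos: [0.6513, 0.1682, 0.1396]
tcp_rot: [0.988, -0.153, -0.0, 0.0]
contact_force: [0.2, -0.3, -0.7]
opening: 0.992
```

```bash
python3 - <<'E'
from fit import *
snap('wrist','w7')
print(fit('w7','spacer',[.6523,.1703,np.radians(-17.5)]))
E
python3 g.py 652.3,170.3,17,-17.5
```

```text
(array([653.47360243, 171.31387811, -17.52630933]), np.float64(95.00392156862745), np.uint64(7205))
t 14.08 p [0.6515 0.1683 0.1399] yaw -17.61 F [ 0.1 -0.5 -0.4] op 0.996
[-0.     0.    -0.002] [ 0.02 -0.22 12.29]
```

View pics/w7.png

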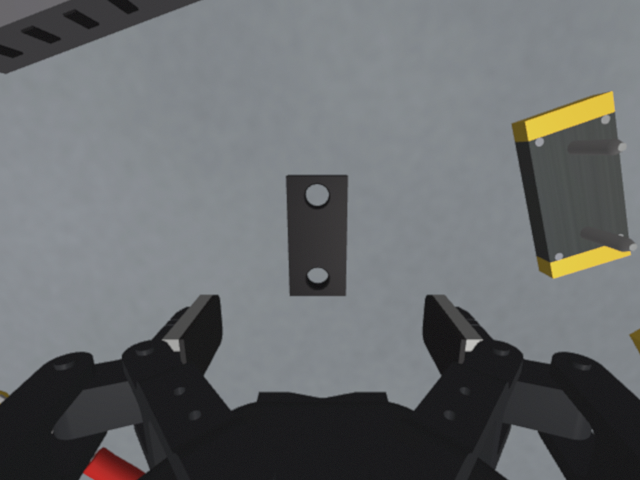

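{"name": "servo_tool", "arguments": {
  "increments": "0 0 0 0.05 -0.3 4 8.5;0 0 0 0.05 -0.3 8 8.2;0 0 0 0.05 -0.3 10.5 8;0 0 0 0.05 -0.3 11.8 8;0 0 0 0.05 -0.3 11.8 7.5;0 0 0 0.05 -0.3 11.8 7;0 0 0 0.05 -0.3 11.8 7"
}}

```text
time: 14.67
eef_pos: [0.6549, 0.1725, 0.025]
tcp_rot: [0.988, -0.152, 0.002, -0.001]
contact_force: [0.1, 0.2, 1.1]
opening: 0.818
```

```bash
python3 g.py 653,170.9,17.5,-17.5
```

```text
t 14.67 p [0.6549 0.1725 0.025 ] yaw -17.52 F [0.1 0.2 1.1] op 0.818
[-0.002 -0.005 -0.   ] [-0.14  0.21  0.75]
```

{"name": "servo_tool", "arguments": {
  "increments": "0 0 0 -0.1 0.15 0.4 7;0 0 0 -0.1 0.15 0.6 6.5;0 0 0 -0.1 0.15 0.6 6.5;0 0 0 -0.1 0.15 0.6 6"
}}

```text
time: 15.0
eef_pos: [0.6517, 0.1716, 0.017]
tcp_rot: [0.988, -0.152, 0.001, -0.0]
contact_force: [0.0, 0.5, -0.4]
opening: 0.703
```

```bash
python3 g.py 653,170.9,17.5,-17.5
```

```text
t 15.0 p [0.6517 0.1716 0.017 ] yaw -17.49 F [ 0.   0.5 -0.4] op 0.703
[-0.001 -0.001  0.   ] [ 0.15  0.03 -0.05]
```

{"name": "servo_tool", "arguments": {
  "increments": "0 0 0 0.1 0 0 5;0 0 0 0.1 0 0 4;0 0 0 0.1 0 0 3;0 0 0 0.1 0 0 3;0 0 0 0.1 0 0 3;0 0 0 0.1 0 0 3;0 0 0 0.1 0 0 3"
}}

```text
time: 15.58
eef_pos: [0.6531, 0.1713, 0.0172]
tcp_rot: [0.988, -0.152, 0.001, -0.0]
contact_force: [-0.7, 0.4, 4.4]
opening: 0.515
```

```bash
python3 g.py 630,-25.1,130,1.45
```

```text
t 15.58 p [0.6531 0.1713 0.0172] yaw -17.49 F [-0.7  0.4  4.4] op 0.515
[-0.001 -0.002 -0.33 ] [  3.72  19.42 -11.29]
```

{"name": "servo_tool", "arguments": {
  "increments": "0 0 0 0 0 -3 3;0 0 0 0 0 -7 3;0 0 0 0 0.2 -11 3;0 0 -0.1 0.7 4 -11.3 3;0 0 -0.2 1.5 8 -11.3 3;0 0 -0.3 2.2 12 -11.3 3;0 0 -0.33 3 15.8 -11.3 3;0 0 -0.33 3.6 18.8 -11.3 3;0 0 -0.33 3.7 19.4 -11.3 3;0 0 -0.33 3.7 19.4 -11.3 3"
}}

```text
time: 16.42
eef_pos: [0.6283, -0.027, 0.128]
tcp_rot: [1.0, 0.01, -0.001, -0.0]
contact_force: [-0.7, -0.4, -0.6]
opening: 0.516
```

{"name": "servo_tool", "arguments": {
  "increments": "0 0 0 0 0 0 3;0 0 0 0 0 0 3;0 0 0 0 0 0 3;0 0 0 0 0 0 3"
}}

```text
time: 16.75
eef_pos: [0.6294, -0.0235, 0.129]
tcp_rot: [1.0, 0.013, 0.0, -0.0]
contact_force: [0.6, -0.5, -0.7]
opening: 0.517
```

```bash
python3 -c "
from h import *
snap('wrist','w8')"
python3 g.py 630,-25.1,85,1.45
```

```text
t 16.8 p [ 0.6294 -0.0236  0.1291] yaw 1.52 F [ 0.4  0.5 -0.5] op 0.517
[-0.    -0.     0.001] [0.06 0.15 4.41]
```

View pics/w8.png

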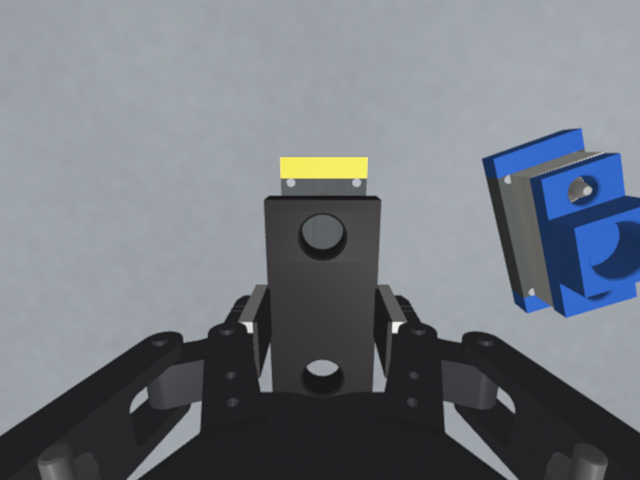

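```bash
python3 - <<'E'
from h import *
y=np.radians(1.5)
for L,z,c in((.048,.1258,((264.5,198.5),(381,198.5))),(.062,.018,((280,157),(368,157)))):
    a=ray('w8',*c[0],z);b=ray('w8',*c[1],z); m=(a+b)/2;print(np.linalg.norm(a-b), m[:2]-L*np.array([np.cos(y),np.sin(y)]))
E
```

```text
0.04531335466684659 [ 0.63042879 -0.02412363]
0.060333905797712986 [ 0.63021355 -0.02513893]
```

{"name": "servo_tool", "arguments": {
  "increments": "0 0 0 0.06 0.12 1.5 3;0 0 0 0.06 0.12 3.5 3;0 0 0 0.06 0.12 4.2 3;0 0 0 0.06 0.12 4.2 3;0 0 0 0.06 0.12 4.2 3;0 0 0 0.06 0.12 4.2 3"
}}

```text
time: 17.3
eef_pos: [0.6307, -0.026, 0.0883]
tcp_rot: [1.0, 0.013, 0.001, 0.0]
contact_force: [-0.4, -0.7, -0.3]
opening: 0.518
```

```bash
python3 g.py 630,-25.1,35.2,1.45
```

```text
t 17.3 p [ 0.6307 -0.026   0.0883] yaw 1.44 F [-0.4 -0.7 -0.3] op 0.518
[ 0.    -0.002 -0.   ] [-0.08 -0.09  5.31]
```

Spacer and pins aligned within ~1 mm; lower.

{"name": "servo_tool", "arguments": {
  "increments": "0 0 0 -0.1 -0.1 2 3;0 0 0 -0.1 -0.1 3.5 3;0 0 0 -0.1 -0.1 4.5 3;0 0 0 -0.1 -0.1 5 3;0 0 0 -0.1 -0.1 5.2 3;0 0 0 -0.1 -0.1 5.2 3;0 0 0 -0.1 -0.1 5.2 3"
}}

```text
time: 17.88
eef_pos: [0.6299, -0.0253, 0.0363]
tcp_rot: [1.0, 0.012, 0.001, 0.0]
contact_force: [-0.5, 0.4, -0.5]
opening: 0.513
```

```bash
python3 g.py 630,-25.1,35.2,1.45
```

```text
t 17.88 p [ 0.6299 -0.0253  0.0363] yaw 1.42 F [-0.5  0.4 -0.5] op 0.513
[ 0.    -0.003 -0.001] [ 0.01 -0.02  0.11]
```

{"name": "servo_tool", "arguments": {
  "increments": "0 0 0 0 0 0.1 3;0 0 0 0 0 0.1 3;0 0 0 0 0 0.1 5;0 0 0 0 0 0.1 6.5;0 0 0 0 0 0.1 7;0 0 0 0 0 0.1 7;0 0 0 0 0 -4 7;0 0 0 0 0 -8 7;0 0 0 0 0 -11 7;0 0 0 0 0 -11 7"
}}

```text
time: 18.72
eef_pos: [0.6337, -0.026, 0.1543]
tcp_rot: [1.0, 0.012, 0.008, 0.001]
contact_force: [1.1, -0.8, 1.3]
opening: 0.82
```

```bash
python3 -c "
from h import *
snap('wrist','w9'); w=cloud('w9')
for u,v in((295,215),(340,215),(297,290),(340,290),(318,250)): print(np.round(np.nanmedian(w[v-3:v+4,u-3:u+4],axis=(0,1)),4))
"
python3 g.py 444.8,-101.2,150,18.4
```

```text
[ 0.6551 -0.0059  0.0316]
[ 0.6561 -0.0398  0.0315]
[ 0.5949 -0.0078  0.0315]
[ 0.5959 -0.0421  0.0318]
[ 0.6284 -0.0238  0.0315]
t 18.77 p [ 0.632  -0.0257  0.1508] yaw 1.42 F [-0.8 -0.8 -0.6] op 0.821
[ 0.004 -0.01  -0.296] [-18.9    7.08  -0.11]
```

View pics/w9.png

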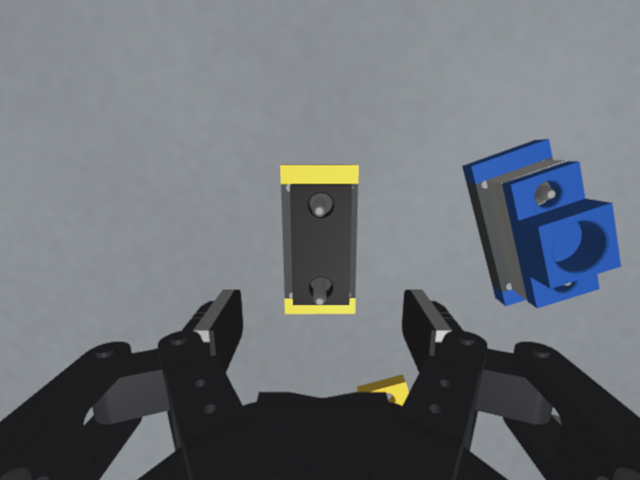

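{"name": "servo_tool", "arguments": {
  "increments": "0 0 -0.1 -3.9 1.4 0 7.5;0 0 -0.2 -7.8 2.9 0.5 8.5;0 0 -0.296 -11.6 4.3 1 8.5;0 0 -0.296 -15.5 5.8 1.5 8.5;0 0 -0.296 -18.5 6.9 1.8 8.5;0 0 -0.296 -18.8 7.05 2 8.5;0 0 -0.296 -18.8 7.05 2 8.5;0 0 -0.296 -18.8 7.05 2 8.5;0 0 -0.296 -18.8 7.05 2 8.5;0 0 -0.296 -18.8 7.05 2 8.5"
}}

```text
time: 19.6
eef_pos: [0.444, -0.1002, 0.1255]
tcp_rot: [0.987, 0.16, 0.001, 0.0]
contact_force: [0.3, 0.5, 0.1]
opening: 0.994
```

```bash
python3 -c "
from fit import *
snap('wrist','w10'); print(fit('w10','nest',[.4448,-.1012,np.radians(18.4)],thr=40))
print(fit('w10','nest',[.4448,-.1012,np.radians(18.4)],mask=lambda I:(I[...,0]-I[...,2]>40)))"
python3 g.py 444.8,-101.2,24,18.4
```

```text
(array([ 444.86579174, -101.25343057,   18.67936973]), np.float64(90.22745098039216), np.uint64(8387))
(array([ 444.82413315, -101.26964546,   18.70871487]), np.float64(93.33333333333334), np.uint64(8386))
t 19.65 p [ 0.4439 -0.1001  0.1254] yaw 18.45 F [-0.2  0.2 -0. ] op 1.0
[ 0.    -0.001  0.001] [ 0.04  0.13 10.14]
```

View pics/w10.png

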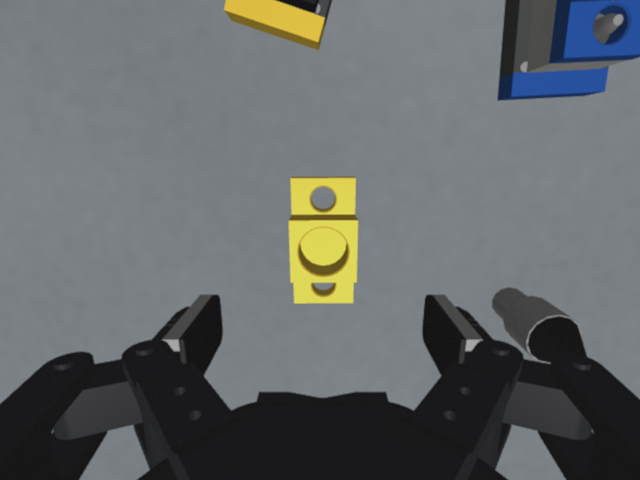

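{"name": "servo_tool", "arguments": {
  "increments": "0 0 0 0.04 0.1 4 8.5;0 0 0 0.04 0.1 7.2 8.2;0 0 0 0.04 0.1 9.2 8;0 0 0 0.04 0.1 10 8;0 0 0 0.04 0.1 10 7.5;0 0 0 0.04 0.1 10 7.2;0 0 0 0.04 0.1 10 7;0 0 0 0.04 0.1 10 7"
}}

```text
time: 20.32
eef_pos: [0.445, -0.1017, 0.0269]
tcp_rot: [0.987, 0.16, 0.002, 0.001]
contact_force: [1.6, 0.9, -0.7]
opening: 0.818
```

```bash
python3 g.py 444.8,-101.2,24,18.6
```

```text
t 20.32 p [ 0.445  -0.1017  0.0269] yaw 18.39 F [ 1.6  0.9 -0.7] op 0.818
[ 0.003 -0.003 -0.004] [-0.01 -0.06  0.29]
```

{"name": "servo_tool", "arguments": {
  "increments": "0 0 -0.004 0 -0.05 0.25 6;0 0 -0.004 0 -0.05 0.25 4;0 0 -0.004 0 -0.05 0.25 3;0 0 -0.004 0 -0.05 0.25 3;0 0 -0.004 0 -0.05 0.25 3;0 0 -0.004 0 -0.05 0.25 3;0 0 -0.004 0 -0.05 0.25 3"
}}

```text
time: 20.9
eef_pos: [0.4441, -0.101, 0.0235]
tcp_rot: [0.987, 0.162, 0.001, 0.0]
contact_force: [-0.6, 0.3, 5.2]
opening: 0.525
```

```bash
python3 g.py 445,-101,150,18.5 630,-25.1,140,1.45
```

```text
t 20.9 p [ 0.4441 -0.101   0.0235] yaw 18.61 F [-0.6  0.3  5.2] op 0.525
[ 0.001 -0.002  0.002] [  0.11   0.04 -12.65]
[ 0.001 -0.002  0.299] [ 20.06  -1.25 -11.61]
```

Held at TCP 23.5 above underside; seated TCP will be 55.5.

{"name": "servo_tool", "arguments": {
  "increments": "0 0 0 0 0 -3 3;0 0 0 0 0 -7 3;0 0 0 0.3 0 -11 3;0 0 0.1 4.2 -0.3 -11.6 3;0 0 0.2 8.2 -0.5 -11.6 3;0 0 0.299 12.2 -0.8 -11.6 3;0 0 0.299 16.2 -1 -11.6 3;0 0 0.299 19.3 -1.2 -11.6 3;0 0 0.299 20 -1.25 -11.6 3;0 0 0.299 20 -1.25 -11.6 3"
}}

```text
time: 21.73
eef_pos: [0.6295, -0.024, 0.1375]
tcp_rot: [1.0, 0.014, -0.0, -0.0]
contact_force: [-0.1, -0.1, -1.9]
opening: 0.525
```

{"name": "servo_tool", "arguments": {
  "increments": "0 0 0 0 0 0 3;0 0 0 0 0 0 3;0 0 0 0 0 0 3;0 0 0 0 0 0 3"
}}

```text
time: 22.07
eef_pos: [0.6278, -0.0255, 0.1387]
tcp_rot: [1.0, 0.012, -0.0, -0.0]
contact_force: [0.2, -0.3, -1.0]
opening: 0.528
```

```bash
python3 -c "
from h import *
snap('wrist','w11')"
python3 g.py 630,-25.1,90,1.45
```

```text
t 22.12 p [ 0.628  -0.0255  0.1389] yaw 1.43 F [ 0.1 -0.4 -0.9] op 0.524
[-0. -0. -0.] [ 0.2  -0.03  4.89]
```

View pics/w11.png

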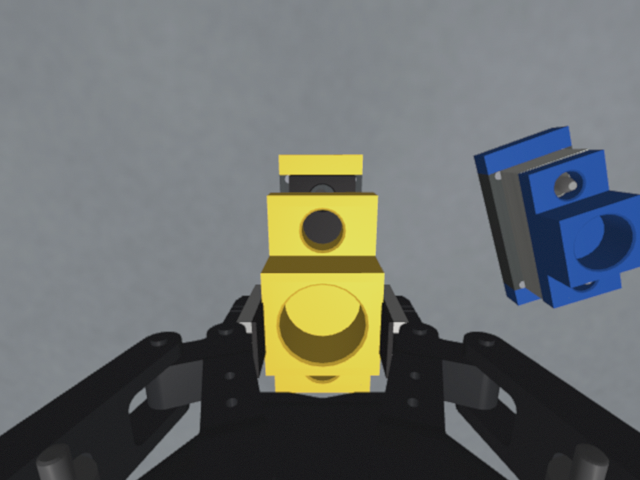

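{"name": "servo_tool", "arguments": {
  "increments": "0 0 0 0.15 0 1.5 3;0 0 0 0.15 0 3.5 3;0 0 0 0.15 0 4.8 3;0 0 0 0.15 0 4.8 3;0 0 0 0.15 0 4.8 3;0 0 0 0.15 0 4.8 3"
}}

```text
time: 22.62
eef_pos: [0.6307, -0.025, 0.091]
tcp_rot: [1.0, 0.013, 0.001, -0.0]
contact_force: [-0.6, 0.5, -0.6]
opening: 0.523
```

```bash
python3 - <<'E'
from h import *
y=np.radians(1.45)
for L,z,c in((.048,.1274,((267.5,194.5),(377.5,194.5))),(.062,.018,((278.5,154.5),(363,154.5)))):
    a=ray('w11',*c[0],z);b=ray('w11',*c[1],z); m=(a+b)/2;print(np.linalg.norm(a-b), m[:2]-L*np.array([np.cos(y),np.sin(y)]))
E
python3 g.py 629.6,-25.1,55.5,1.45
```

```text
0.04526603704940748 [ 0.62939103 -0.02618694]
0.06015846106389517 [ 0.63009453 -0.0250388 ]
t 22.62 p [ 0.6307 -0.025   0.091 ] yaw 1.48 F [-0.6  0.5 -0.6] op 0.523
[-0.    -0.001  0.   ] [-0.11  0.    3.55]
```

{"name": "servo_tool", "arguments": {
  "increments": "0 0 0 -0.15 -0.03 1 3;0 0 0 -0.15 -0.03 2 3;0 0 0 -0.15 -0.03 2.8 3;0 0 0 -0.15 -0.03 3.3 3;0 0 0 -0.15 -0.03 3.5 3;0 0 0 -0.15 -0.03 3.5 3;0 0 0 -0.15 -0.03 3.5 3"
}}

```text
time: 23.2
eef_pos: [0.6289, -0.0246, 0.0556]
tcp_rot: [1.0, 0.013, 0.0, -0.0]
contact_force: [-0.6, 0.7, 0.1]
opening: 0.524
```

```bash
python3 g.py 629,-25.1,55.5,1.45
```

```text
t 23.2 p [ 0.6289 -0.0246  0.0556] yaw 1.48 F [-0.6  0.7  0.1] op 0.524
[-0.    -0.001  0.001] [0.01 0.05 0.01]
```

{"name": "servo_tool", "arguments": {
  "increments": "0 0 0 0 0 0.05 3;0 0 0 0 0 0.05 5;0 0 0 0 0 0.05 6.5;0 0 0 0 0 0.05 7;0 0 0 0 0 0.05 7;0 0 0 0 0 -3 7;0 0 0 0 0 -6 7;0 0 0 0 0 -9 7;0 0 0 0 0 -11 7;0 0 0 0 0 -11 7"
}}

```text
time: 24.03
eef_pos: [0.6322, -0.0253, 0.1723]
tcp_rot: [1.0, 0.013, 0.006, 0.001]
contact_force: [0.3, 0.3, 0.0]
opening: 0.821
```

```bash
python3 -c "
from h import *
snap('wrist','w12')"
python3 g.py 442.4,-260,170,18.5
```

```text
t 24.08 p [ 0.6308 -0.0251  0.1693] yaw 1.48 F [ 0.1 -0.3 -0.3] op 0.821
[ 0.002 -0.007 -0.297] [-19.43  23.    -0.18]
```

View pics/w12.png

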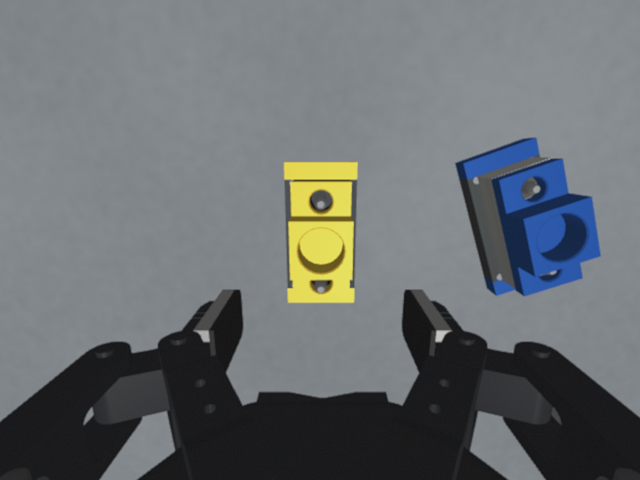

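```bash
python3 -c "
from h import *
w=cloud('w12')
for u,v in((298,200),(343,200),(296,232),(347,232),(300,283),(342,283),(321,247)): print(np.round(np.nanmedian(w[v-2:v+3,u-2:u+3],axis=(0,1)),4))"
```

```text
[ 0.6639 -0.0069  0.0433]
[ 0.6647 -0.0412  0.0436]
[ 0.6439 -0.0071  0.0656]
[ 0.6448 -0.0435  0.0657]
[ 0.5967 -0.0091  0.0436]
[ 0.5973 -0.0432  0.0434]
[ 0.6273 -0.0254  0.0435]
```

{"name": "servo_tool", "arguments": {
  "increments": "0 0 -0.1 -2.6 3.1 0 7;0 0 -0.2 -5.2 6.2 0 8;0 0 -0.297 -7.8 9.2 0 8.5;0 0 -0.297 -10.4 12.3 0 8.5;0 0 -0.297 -13 15.4 0 8.5;0 0 -0.297 -15.6 18.5 0 8.5;0 0 -0.297 -18.2 21.5 0 8.5;0 0 -0.297 -19.4 22.9 0 8.5;0 0 -0.297 -19.4 22.9 0 8.5;0 0 -0.297 -19.4 22.9 0 8.5"
}}

```text
time: 24.92
eef_pos: [0.4396, -0.2587, 0.164]
tcp_rot: [0.987, 0.159, -0.0, -0.001]
contact_force: [-0.1, 0.2, -0.9]
opening: 1.0
```

{"name": "servo_tool", "arguments": {
  "increments": "0 0 0 0 0 0 8.5;0 0 0 0 0 0 8.5;0 0 0 0 0 0 8.5;0 0 0 0 0 0 8.5"
}}

```text
time: 25.25
eef_pos: [0.4413, -0.2577, 0.1654]
tcp_rot: [0.987, 0.162, 0.0, -0.0]
contact_force: [-0.2, 0.1, 0.1]
opening: 0.995
```

```bash
python3 -c "
from fit import *
snap('wrist','w13'); 
for t in(20,30): print(fit('w13','nose',[.4424,-.26,0],thr=t))"
python3 g.py 442.4,-260,43,18.5
```

```text
(array([ 444.94444275, -259.37504676,   -1.87327447]), np.float64(301.4117647058823), np.uint64(2005))
(array([ 445.22370832, -259.33510748,    2.04932133]), np.float64(369.4117647058823), np.uint64(1935))
t 25.3 p [ 0.4413 -0.2579  0.1655] yaw 18.59 F [ 0.8 -0.5 -0.3] op 0.992
[-0.    -0.001  0.002] [ 0.03  0.24 12.25]
```

View pics/w13.png

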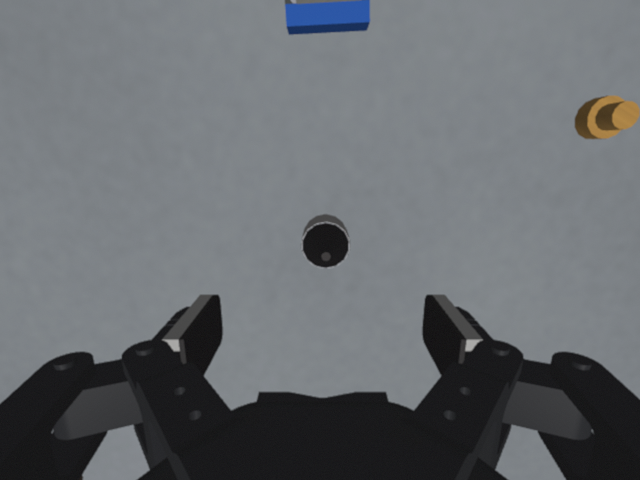

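```bash
python3 -c "
from h import *
print(ray('w13',326,245,.058),ray('w13',326,257,.084))
p,d,K,T=ld('w13'); c=cv2.resize(p[195:285,275:375],None,fx=6,fy=6,interpolation=cv2.INTER_CUBIC); cv2.imwrite('pics/c13.png',c[:,:,::-1])
w=cloud('w13'); print(w[257,326],w[245,326],w[218,326])"
```

```text
[ 0.44344158 -0.26059884  0.058     ] [ 0.44255646 -0.26059675  0.084     ]
[ 0.44230934 -0.26069048  0.08316845] [ 0.44853608 -0.25863864  0.07754648] [ 0.46049004 -0.25491314  0.04843119]
```

View pics/c13.png

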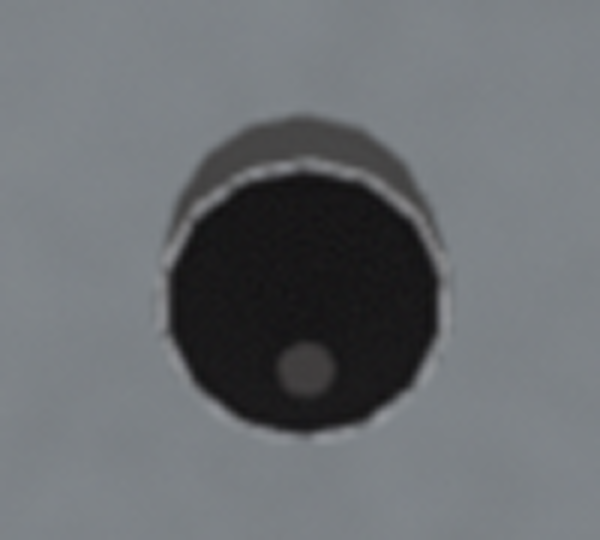

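```bash
python3 g.py 443,-260.6,45,18.5
```

```text
t 25.3 p [ 0.4413 -0.2579  0.1655] yaw 18.59 F [ 0.8 -0.5 -0.3] op 0.992
[-0.    -0.001  0.002] [ 0.07  0.32 12.05]
```

{"name": "servo_tool", "arguments": {
  "increments": "0 0 0 0.07 0.28 2 8.5;0 0 0 0.07 0.28 4 8.5;0 0 0 0.07 0.28 7 8.5;0 0 0 0.07 0.28 9.5 8.5;0 0 0 0.07 0.28 11.3 8.5;0 0 0 0.07 0.28 11.8 8;0 0 0 0.07 0.28 11.8 7.5;0 0 0 0.07 0.28 11.8 7;0 0 0 0.07 0.28 11.8 6.5;0 0 0 0.07 0.28 11.8 6"
}}

```text
time: 26.13
eef_pos: [0.4435, -0.2619, 0.0494]
tcp_rot: [0.987, 0.161, 0.001, 0.001]
contact_force: [1.3, -0.4, -0.1]
opening: 0.705
```

```bash
python3 g.py 443,-260.6,45,18.5
```

```text
t 26.13 p [ 0.4435 -0.2619  0.0494] yaw 18.51 F [ 1.3 -0.4 -0.1] op 0.705
[ 0.003 -0.002  0.   ] [-0.01 -0.14  0.44]
```

{"name": "servo_tool", "arguments": {
  "increments": "0 0 0 0 -0.1 0.3 5.5;0 0 0 0 -0.1 0.4 5;0 0 0 0 -0.1 0.4 4.5;0 0 0 0 -0.1 0.4 4;0 0 0 0 -0.1 0.4 3.5;0 0 0 0 -0.1 0.4 3;0 0 0 0 -0.1 0.4 2.5;0 0 0 0 -0.1 0.4 2;0 0 0 0 -0.1 0.4 2;0 0 0 0 -0.1 0.4 2"
}}

```text
time: 26.97
eef_pos: [0.4422, -0.2601, 0.0439]
tcp_rot: [0.987, 0.161, 0.0, -0.0]
contact_force: [-1.7, 0.9, 5.9]
opening: 0.402
```

```bash
python3 g.py 443,-260.6,160,18.5 646.6,-191.5,190,21.2; python3 -c "
from h import *
snap('wrist','w14')"
```

```text
t 26.97 p [ 0.4422 -0.2601  0.0439] yaw 18.5 F [-1.7  0.9  5.9] op 0.402
[-0.    -0.001 -0.   ] [  0.07   0.07 -11.61]
[-0.    -0.001 -0.047] [ 2.157e+01 -2.000e-02 -1.459e+01]
```

View pics/w14.png

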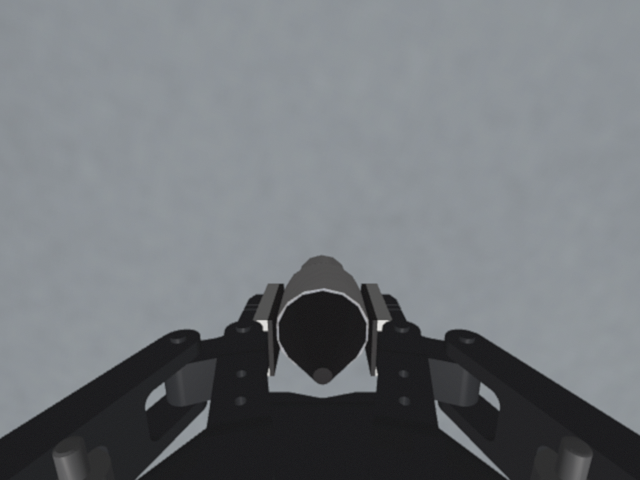

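{"name": "servo_tool", "arguments": {
  "increments": "0 0 0 0 0 -2 2;0 0 0 0 0 -4 2;0 0 0 0 0 -6.5 2;0 0 0 0.5 0 -9 2;0 0 0 2 0 -11.5 2;0 0 -0.047 4 0 -13 2;0 0 -0.047 6.5 0 -13.5 2;0 0 -0.047 9 0 -13.5 2;0 0 -0.047 11.5 0 -13.5 2;0 0 -0.047 14 0 -13.5 2"
}}

```text
time: 27.85
eef_pos: [0.5754, -0.2151, 0.1773]
tcp_rot: [0.983, 0.184, -0.0, -0.0]
contact_force: [0.3, 0.2, -1.3]
opening: 0.402
```

```bash
python3 g.py 646.6,-191.5,180,21.2
```

```text
t 27.85 p [ 0.5754 -0.2151  0.1773] yaw 21.18 F [ 0.3  0.2 -1.3] op 0.402
[-0.001  0.    -0.   ] [ 7.5   0.38 -0.27]
```

{"name": "servo_tool", "arguments": {
  "increments": "0 0 0 2.5 0.3 -0.3 2;0 0 0 5 0.3 -0.3 2;0 0 0 6.5 0.3 -0.3 2;0 0 0 7.2 0.3 -0.3 2;0 0 0 7.2 0.3 -0.3 2;0 0 0 7.2 0.3 -0.3 2;0 0 0 7.2 0.3 -0.3 2;0 0 0 7.2 0.3 -0.3 2"
}}

```text
time: 28.52
eef_pos: [0.642, -0.193, 0.1814]
tcp_rot: [0.983, 0.183, -0.0, -0.0]
contact_force: [-0.3, 0.6, -2.6]
opening: 0.405
```

```bash
python3 -c "
from h import *
snap('wrist','w15');snap('side','s15');snap('top','t15')
p=ld('s15')[0]; cv2.imwrite('pics/cs15.png',cv2.resize(p[180:360,300:520],None,fx=3.3,fy=3.3)[:,:,::-1])"
python3 g.py 646.6,-191.5,135,21.2
```

```text
t 28.67 p [ 0.6425 -0.1929  0.1819] yaw 21.14 F [-0.6 -0.5 -2. ] op 0.402
[ 0.    -0.001 -0.001] [0.43 0.02 4.69]
```

View pics/w15.png

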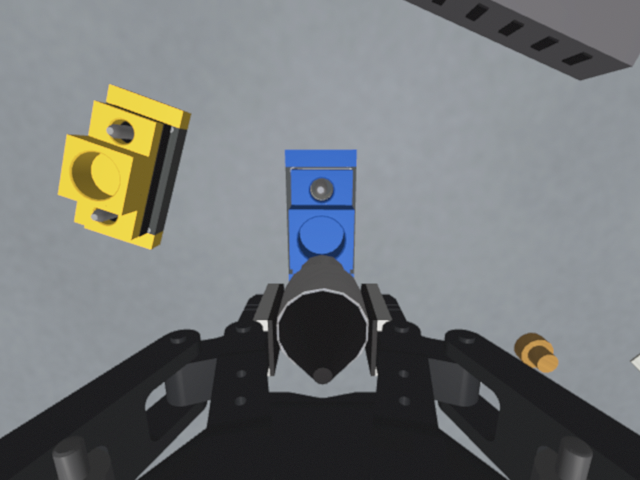

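View pics/cs15.png

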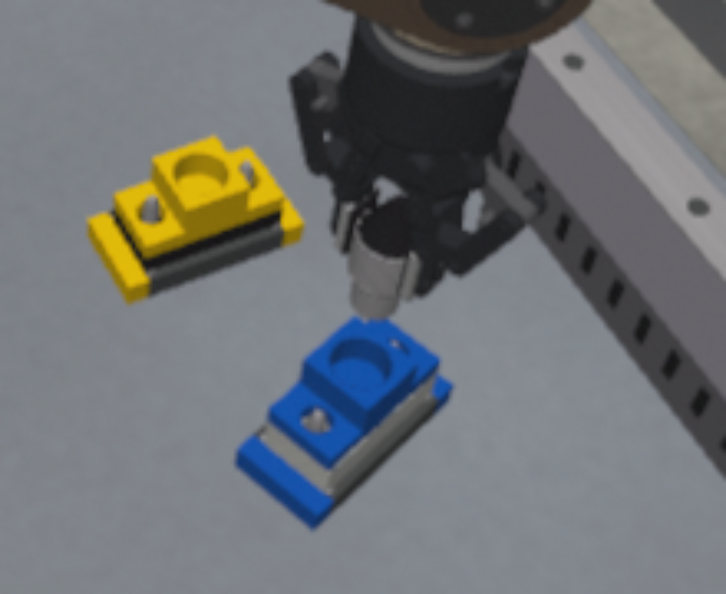

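```bash
python3 - <<'E'
from h import *
p=ld('w15')[0]; cv2.imwrite('pics/c15.png',cv2.resize(p[140:400,250:400],None,fx=3,fy=2.3*1.0)[:,:,::-1]) if 0 else cv2.imwrite('pics/c15.png',cv2.resize(p[140:400,240:410],None,fx=2.3,fy=2.3,interpolation=cv2.INTER_CUBIC)[:,:,::-1])
y=np.radians(21.2)
a=ray('w15',288.5,209.5,.076);b=ray('w15',354.5,209.5,.076); m=(a+b)/2;print(np.linalg.norm(a-b), m[:2]-.022*np.array([np.cos(y),np.sin(y)]))
print(ray('w15',321.5,237,.054))
print('nose',ray('w15',322,334,.196),ray('w15',322,376,.222))
E
```

```text
0.0460049868737046 [ 0.64695761 -0.19126682]
[ 0.64378588 -0.19241529  0.054     ]
nose [ 0.64255353 -0.19336547  0.196     ] [ 0.64356174 -0.19298589  0.222     ]
```

View pics/c15.png

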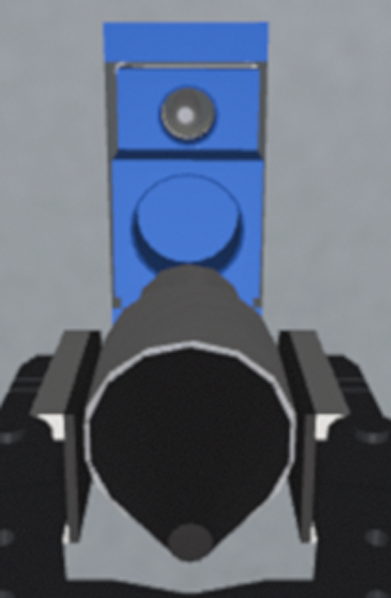

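{"name": "servo_tool", "arguments": {
  "increments": "0 0 0 0.4 0 1 2;0 0 0 0.4 0 2.5 2;0 0 0 0.4 0 4 2;0 0 0 0.4 0 4.5 2;0 0 0 0.4 0 4.5 2;0 0 0 0.4 0 4.5 2;0 0 0 0.4 0 4.5 2"
}}

```text
time: 29.25
eef_pos: [0.6471, -0.1911, 0.137]
tcp_rot: [0.983, 0.184, 0.001, 0.0]
contact_force: [0.2, -0.2, -2.1]
opening: 0.406
```

```bash
python3 g.py 646.8,-191.4,98,21.2
```

```text
t 29.25 p [ 0.6471 -0.1911  0.137 ] yaw 21.19 F [ 0.2 -0.2 -2.1] op 0.406
[ 0.    -0.001 -0.   ] [-0.04  0.01  3.9 ]
```

{"name": "servo_tool", "arguments": {
  "increments": "0 0 0 -0.03 0 1 2;0 0 0 -0.03 0 2 2;0 0 0 -0.03 0 2.8 2;0 0 0 -0.03 0 3.4 2;0 0 0 -0.03 0 3.7 2;0 0 0 -0.03 0 3.8 2;0 0 0 -0.03 0 3.8 2;0 0 0 -0.03 0 3.8 2"
}}

```text
time: 29.92
eef_pos: [0.6467, -0.1912, 0.0989]
tcp_rot: [0.983, 0.184, 0.001, 0.0]
contact_force: [0.1, -0.4, -2.5]
opening: 0.399
```

```bash
python3 g.py 646.8,-191.4,98,21.2
```

```text
t 29.92 p [ 0.6467 -0.1912  0.0989] yaw 21.19 F [ 0.1 -0.4 -2.5] op 0.399
[ 0.    -0.001 -0.   ] [0.   0.02 0.09]
```

{"name": "servo_tool", "arguments": {
  "increments": "0 0 0 0 0 0.1 2;0 0 0 0 0 0.15 2;0 0 0 0 0 0.15 2;0 0 0 0 0 0.15 2"
}}

```text
time: 30.25
eef_pos: [0.6469, -0.1913, 0.098]
tcp_rot: [0.983, 0.184, 0.001, 0.0]
contact_force: [0.5, 0.6, 0.9]
opening: 0.403
```

Contact felt (weight taken up). Release gently and rise straight.

{"name": "servo_tool", "arguments": {
  "increments": "0 0 0 0 0 0 3.8;0 0 0 0 0 0 4.5;0 0 0 0 0 0 5.5;0 0 0 0 0 0 6.5;0 0 0 0 0 0 7.5;0 0 0 0 0 0 8;0 0 0 0 0 -1 8.5;0 0 0 0 0 -3 8.5;0 0 0 0 0 -6 8.5;0 0 0 0 0 -9 8.5"
}}

```text
time: 31.08
eef_pos: [0.6458, -0.1908, 0.1877]
tcp_rot: [0.983, 0.184, -0.001, -0.001]
contact_force: [0.2, 0.3, 0.4]
opening: 0.994
```

{"name": "servo_tool", "arguments": {
  "increments": "0 0 0 -3 0 -3 8.5;0 0 0 -6 0 -4 8.5;0 0 0 -6 0 -4 8.5;0 0 0 -6 0 -4 8.5;0 0 0 -6 0 -4 8.5"
}}

```text
time: 31.5
eef_pos: [0.5905, -0.2127, 0.2274]
tcp_rot: [0.983, 0.184, 0.001, -0.0]
contact_force: [-0.1, -0.2, -0.2]
opening: 0.996
```

```bash
python3 -c "
from h import *
snap('wrist','w16');snap('side','s16')
p=ld('s16')[0]; cv2.imwrite('pics/cs16.png',cv2.resize(p[180:360,300:520],None,fx=3.3,fy=3.3)[:,:,::-1])"
python3 g.py
```

```text
t 31.6 p [ 0.5906 -0.2123  0.2261] yaw 21.21 F [1.  0.6 0.6] op 0.998
```

View pics/w16.png

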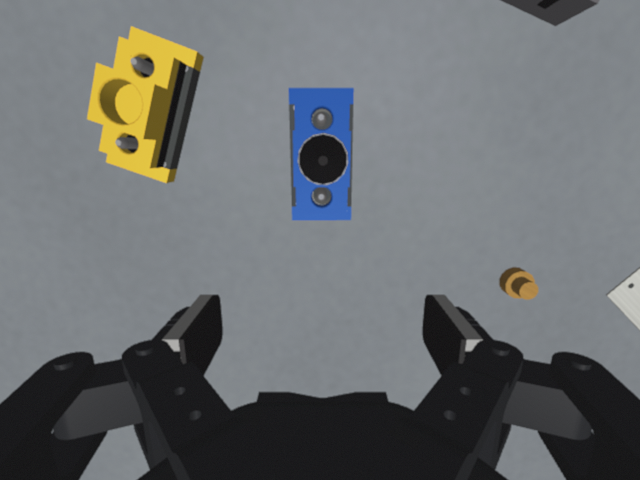

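View pics/cs16.png

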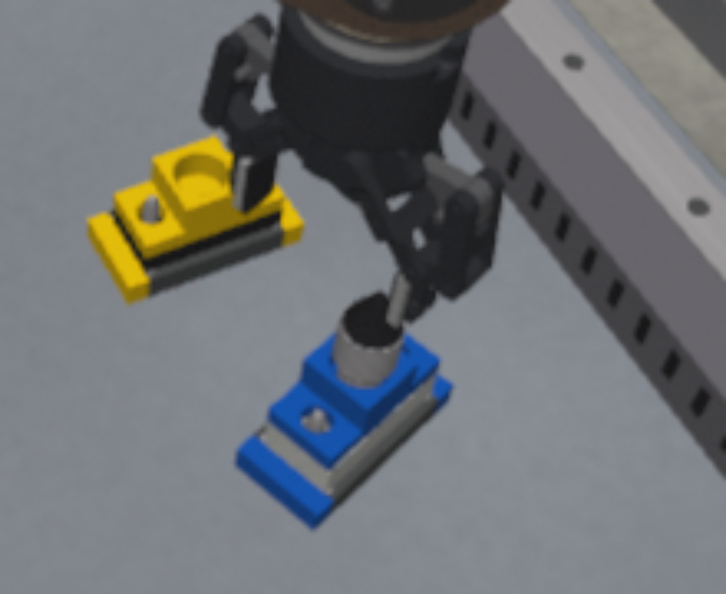

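```bash
python3 -c "
from h import *
w=cloud('w16')
for n,u,v in(('tip',323,160),('footf',300,117),('footf2',343,117),('footn',302,198),('footn2',342,198),('ynest',110,78),('ynest',140,125)): print(n,np.round(np.nanmedian(w[v-1:v+2,u-1:u+2],axis=(0,1)),4))
print(ray('w16',323,160,.138), ray('w16',323,159,.112))
y=np.radians(21.2);print(ray('w16',321,118,.058),ray('w16',321,196.5,.058))"
```

```text
tip [ 0.6481 -0.1917  0.1376]
footf [ 0.6719 -0.162   0.0535]
footf2 [ 0.685  -0.1956  0.0536]
footn [ 0.6087 -0.1871  0.0525]
footn2 [ 0.6216 -0.2204  0.0539]
ynest [ 0.6444 -0.0141  0.0653]
ynest [ 0.6185 -0.044   0.0653]
[ 0.64806482 -0.19168739  0.138     ] [ 0.64811781 -0.19174657  0.112     ]
[ 0.67719931 -0.17884716  0.058     ] [ 0.61658844 -0.20226424  0.058     ]
```

Everything is seated: the nose tip is at 137.6 mm (138 expected), its axis is vertical, and its centre is within about 1.5 mm. Handing in.

```bash
python3 -c "
from h import *
print(ctrl.sign_off())"
```

```text
the job is handed in; nothing more can be done
None
```

Both stations are built and the job was handed in after about 32 s of the 128 s allowed. The riser and blue nest are on the blue-ended base with the nose upright in the pocket. The spacer and yellow nest are on the yellow-ended base.

| Check (last camera depth readings) | Measured (mm) | Expected if fully seated (mm) |
|---|---|---|
| Riser top | 41.5 | 42 |
| Blue nest foot | 52.5–53.9 | 54 |
| Spacer top | 31.5–31.8 | 32 |
| Yellow nest foot | 43.3–43.6 | 44 |
| Yellow nest block top | 65.3 | 66 |
| Nose tip | 137.6 | 138 |

- **Level:** readings at several points across each plate and nest agreed to about 1.5 mm, and the nose axis measured vertical.
- **Centring:** the riser measured about 2.5 mm off the blue base and the nose about 1.5 mm off the blue nest. I did not measure final offsets for the spacer and yellow nest. They were lowered over the pins with the camera showing them within about 1.5 mm.
- **Release:** the gripper was open and well clear of everything.
- **Bystanders:** I did not touch the screwdriver or the brass fitting.
- **Failed check:** one outline fit, of the blue nest while stacked, gave a clearly wrong position, because the base's blue ends were included in the outline. I measured the nest's position from its block edges and the depth readings instead.

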